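# Load a hub stand, kick its leg down and hold it upright

## Robot

A 6-joint arm with a two-finger parallel gripper is mounted at the origin on the work surface. World frame = base frame: x ahead of the robot, y to its left, z up, the work surface at z = 0. Lengths are in m, angles in rad, forces in N, time in s.
With the tool pointing down it reaches from about 0.375 to 0.975 m from the base axis. Payload 3.8 kg.
Tool frame: the origin (TCP) lies on the centre line of the jaws, within the pads' length; the fingertips stand 22 mm ahead of it and the grasp point (between the pads) lies 3 mm ahead of it; x points along the fingers, y is the direction in which the jaws open and shut, and the axes are right-handed (so a half turn about x gives the same grasp; the last joint's range is limited). The gripper opens to 85 mm and grips with 20 to 120 N. Pads are 22 mm wide; open, the fingers measure 114 mm over their backs; the gripper's body (76 mm by 85 mm) begins 54 mm behind the grasp point. The pads swing forward as they close: fully open they stand 13 mm farther back than shut.
Start: joints at [1.157, 0.264, 1.604, -0, 1.274, -0.037], TCP at [0.248, 0.628, 0.253] pointing down, gripper open.
Joint ranges: [-2.63, 2.63], [-0.94, 2.18], [0.31, 2.57], [-1.31, 4.45], [0, 2.66], [-2.55, 2.55]. Speed limits (rad/s): [2.57, 2.57, 3.14, 3.14, 3.14, 3.14].

## Interface

Orientations are given as a rotation vector (axis times angle).
In Python, from workcell import monitor, eyes, finish_job gives the robot as it stands. The module is installed in compiled form; this text tells all that it offers.
- The arm moves only by the tool play_rows, never from a script. Its argument "deltas" is a list of rows, each an object of numbers: "wx", "wy", "wz": the turn, a rotation vector about the world's x, y, z in degrees; "x", "y", "z": the shift along the world's x, y, z in mm; "fingers": the closure, from -1 (fully open) to 1 (shut), so that 0 is half open. A call has 1 to 20 rows; each row is the pose to reach, as a shift and turn from the pose commanded when the call began; what a row does not reach only later rows make up. A row lasts 1/8 s, in which the tool goes at most 62.5 mm and 10.7 degrees, less where a joint would pass 70% of its speed; a pose out of reach is approached as far as the arm can. A call with a gripper value outside its range is refused whole. The fingers move at their own pace and stop on an object; "grip_force" is the grip in N (left out, the last holds). Time passes only in rows, so rows that repeat a pose let the fingers close. It gives the time, the measured TCP pose, the force and the opening at its end, in the units of the state.
- monitor.read_state(): the state, without advancing time (a new reading comes with each control period).
- eyes.read_camera(name): name is "scene" or "top" or "wrist"; returns a dict with "frame" (420x560x3 uint8, red, green, blue), "depth" (420x560 float32, m along the optical axis (not along the pixel's ray), 0 where there is no reading), "K" (3x3 intrinsics, pixels), "k1" (the pictures are not rectified: a ray, as slopes to the right and down, at radius r is drawn at 1 + k1 r^2 times it, then the intrinsics apply), "view" (4x4, takes a point from world to camera coordinates); the wrist camera has in their place "tool_from_camera" (4x4, takes a point from camera to tool coordinates, whose origin is the TCP and whose axes are the tool frame's). Camera axes: x right, y down, z forward; pixel columns grow to the right and rows downward; lengths in m; the calibration is good to about 2 mm. A picture is of the moment at which its call begins: read the wrist's pose just before it.
- finish_job(): hands the job in, once; it reports no verdict.
The state is a dict: "time": time; "q": joint angles; "joint_vel": joint speeds; "joint_torque": joint torques, N m; "tool_pos": TCP position; "tcp_rot": TCP orientation; "wrist_force": force on the tool from outside, world axes, zero at the start; "torque": the same for the moment, N m; "width": opening from 0.0 (shut) to 1.0 (fully open).
Only numpy, scipy, OpenCV 4.12 (cv2) and the standard library are available. Lean on these libraries where they do the work, as an engineer would, in place of code of your own. Each camera call takes 0.05 s, during which the arm holds its last target.

## Task

Load the leaning hub stand: first put the flanged hub right down on the stand's short spigot, flange down, and let go of it, then flip the kickstand down over centre until it is fully down. Then bring the stand's frame upright, back onto its kickstand, and finish while still holding the frame there, since the hub's weight would tip it over again; do not hold it by the hub, and leave the other parts on the bench where they are.

Things in the scene. Friction and masses are not known exactly. Their poses are not given: they have to be found in the camera images.
- base: fixed steel base plate of the stand, 215 x 220 x 12 mm, lying on the bench; origin on the bench under the middle of the frame's hinge. x (level) points the way the frame leans at the start, the hub's side; the kickstand's side is -x; z up. The plate reaches from -125 to +90 mm in x and +-110 mm in y. The frame's hinge line runs along y, 30 mm above the bench. A fixed rest, 87 mm high, stands close behind the mast, on its +x side.
- frame (a joint): lean of the frame about its hinge, rad: 0 = upright, positive = top tipped towards the base's +x. Range -0.25 to 0.20; it starts tipped against its rest at about 0.20 and, with the hub on, falls back there when let go. Held upright with the hub on, it pushes towards +x with 1 to 2 N at the top of the mast. With the kickstand down, its foot meets the base plate at 0 and stops it from going further to the other side. Free turning, nearly no friction.
- mast_top (a point): centre of the top face of the frame's mast, the place to hold: a flat upright bar 16 mm thick (frame x) and 30 mm wide (frame y), 230 mm above the bench when upright, free on all sides in its upper 60 mm. Its axes are the frame's: z along the mast, y along the hinge line. Upright it lies at (0, 50, 230) mm in the base's axes.
- seat (a point): centre of the seat's top face, at the foot of the spigot; axes are the frame's, z along the spigot. The spigot is a pin 18 mm across with a tapered tip, 45 mm tall, rising from a round seat 48 mm across; it leans with the frame. Upright it lies at (60, -60, 130) mm in the base's axes, so it is 110 mm from the mast in y and 60 mm in x.
- kickstand (a joint): angle of the kickstand, rad: 0 = folded (leg reaches along the frame's -y from its pivot, tip raised 10 deg), 1.82 = fully down. An over-centre spring holds it at either end and turns over at 0.75: pressed beyond that it snaps down by itself. Pressing the leg down takes about 3 N near its foot.
- kick_pivot (a point): kickstand's pivot on the frame's -x side; axes are the frame's. The turning axis is the frame's direction (0.94, 0, -0.34); positive turns the leg downwards (from -y to down and out to -x). Upright it lies at (-58, 30, 130) mm in the base's axes.
- kick_foot (a point): centre of the kickstand's rubber foot, a ball 18 mm across at the end of a round steel leg 13 mm across; 116 mm from the pivot.
- hub_center (a point): centre of the hub (half-way up), a loose steel hub 40 mm tall, 0.3 to 0.45 kg, standing on its flange: flange 62 mm across and 8 mm thick at the bottom, barrel 42 mm across above it, with a 28 mm bore right through. z along the bore, flange at -z. It is the only one of the three round parts with a flange.
- race_center (a point): centre of a plain bearing race, loose, a flat steel ring 62 mm across, 16 mm tall, 44 mm bore; not needed, leave it.
- collar_center (a point): centre of a plain steel collar, loose, 44 mm across, 34 mm tall, 24 mm bore, no flange; not needed, leave it.
- spray_can: upright spray can, 54 mm across, 170 mm tall, origin under its middle; leave it.
- wrench: steel wrench lying on the bench, about 200 mm long; leave it.
- socket: upright steel socket, 30 mm across, 42 mm tall, origin under its middle; leave it.
- carton: small cardboard carton 90 x 65 x 50 mm, origin under its middle; leave it.
- tape: black tape measure 60 x 35 x 55 mm, origin under its middle; leave it.
Things that resemble listed ones, but are neither listed nor needed, are in the scene too. What is shaped like the part that bears hub_center but orange or pink is not meant.

How it is judged:
By the outcome, as a careful person would: the job done as asked, in the order asked, and still so for the second after the job is handed in, while the arm keeps its last pose, push and grip.
It also fails if it takes over 61 s, if anything falls off the work surface, if the arm or the gripper's body presses on something with over 40 N, if the wrist force passes 120 N, or if a joint passes its speed limit or range.

## Working session

There is one attempt and no reset: what is moved stays moved. The work goes in short steps, Python scripts to look and compute and a tool call to move; the robot and the scene stay as the last step left them, time stands still between calls to the robot, and variables do not carry over. Pictures are saved under pics/ and viewed, and the job is handed in when it is done.

Besides the shell and the picture viewer there is one more tool, called after "Emit:" as name(argument=value, ...) on one line, values as JSON. play_rows: Moves the arm, as the interface text tells. Its arguments: {"type":"object","properties":{"deltas":{"type":"array"},"grip_force":{"type":"number"}},"required":["deltas"]}

```bash
mkdir -p pics; cat > h.py <<'E'
import numpy as np, cv2
from scipy.spatial.transform import Rotation as R
from workcell import monitor, eyes
def grab(name):
    s=monitor.read_state(); c=eyes.read_camera(name)
    if name=="wrist":
        T=np.eye(4);T[:3,:3]=R.from_rotvec(s["tcp_rot"]).as_matrix();T[:3,3]=s["tool_pos"]
        c["c2w"]=T@np.array(c["tool_from_camera"])
    else: c["c2w"]=np.linalg.inv(np.array(c["view"]))
    np.savez("last_%s.npz"%name,**{k:np.array(v) for k,v in c.items()})
    return c
def load(n): return dict(np.load("last_%s.npz"%n))
def slopes(c,uv):
    K=np.array(c["K"]);k=float(c["k1"])
    return cv2.undistortPoints(np.array(uv,float).reshape(-1,1,2),K,np.array([k,0,0,0,0.])).reshape(-1,2)
def on_plane(c,uv,z):
    s=slopes(c,uv);d=np.c_[s,np.ones(len(s))]@c["c2w"][:3,:3].T;o=c["c2w"][:3,3]
    return o+d*((z-o[2])/d[:,2])[:,None]
def at_depth(c,uv):
    uv=np.array(uv).reshape(-1,2);s=slopes(c,uv);z=c["depth"][uv[:,1].astype(int),uv[:,0].astype(int)]
    return (np.c_[s,np.ones(len(s))]*z[:,None])@c["c2w"][:3,:3].T+c["c2w"][:3,3]
def cloud(c):
    h,w=c["depth"].shape;u,v=np.meshgrid(np.arange(w),np.arange(h))
    return at_depth(c,np.c_[u.ravel(),v.ravel()]).reshape(h,w,3)
def proj(c,p):
    w2c=np.linalg.inv(c["c2w"]);p=np.array(p,float).reshape(-1,3)@w2c[:3,:3].T+w2c[:3,3]
    return cv2.projectPoints(p,np.zeros(3),np.zeros(3),np.array(c["K"]),np.array([float(c["k1"]),0,0,0,0.]))[0].reshape(-1,2)
def save(c,n,box=None,f=1):
    im=c["frame"][:,:,::-1]
    if box: x0,y0,x1,y1=box; im=im[y0:y1,x0:x1]
    cv2.imwrite("pics/"+n,cv2.resize(np.ascontiguousarray(im),None,fx=f,fy=f,interpolation=cv2.INTER_CUBIC))
E
python3 - <<'E'
from h import *
for n in ["scene","top","wrist"]:
    c=grab(n); save(c,n+"0.png",f=1.4); print(n,c["K"],c["k1"],np.round(c["c2w"],3).tolist())
print(monitor.read_state())
E
```

```text
scene [[519.27661642   0.         280.6215872 ]
 [  0.         519.27661642 207.8309921 ]
 [  0.           0.           1.        ]] -0.05037245305219614 [[0.569, 0.549, -0.612, 1.289], [0.822, -0.361, 0.44, -0.562], [0.021, -0.754, -0.657, 0.974], [0.0, 0.0, 0.0, 1.0]]
top [[478.1091276    0.         278.18683657]
 [  0.         478.1091276  199.56334827]
 [  0.           0.           1.        ]] -0.030802017730952272 [[-0.063, -0.972, 0.227, 0.21], [-0.998, 0.061, -0.015, 0.008], [0.001, -0.227, -0.974, 1.609], [0.0, 0.0, 0.0, 1.0]]
wrist [[337.85647548   0.         280.61312129]
 [  0.         337.85647548 207.01988075]
 [  0.           0.           1.        ]] -0.07197889442595166 [[0.367, 0.887, 0.28, 0.176], [0.93, -0.349, -0.112, 0.655], [-0.002, 0.301, -0.953, 0.372], [0.0, 0.0, 0.0, 1.0]]
{'time': 0.15, 'q': array([ 1.15710723e+00,  2.64590415e-01,  1.60506354e+00,  2.06842435e-05,
        1.27370853e+00, -3.69184834e-02]), 'joint_vel': array([ 0.00016212, -0.00136605, -0.00336251, -0.00053792,  0.00015262,
        0.00020466]), 'joint_torque': array([-6.31268819e-06, -5.15905380e+01, -3.67959380e+01, -1.15495995e-04,
        8.09049408e-03,  4.12040936e-05]), 'tool_pos': array([0.24813934, 0.62716433, 0.2522393 ]), 'tcp_rot': array([ 0.29426163,  1.55092325, -0.29697777]), 'wrist_force': array([0.20916538, 0.27325676, 0.44648626]), 'torque': array([-0.02643395,  0.00487898,  0.02507087]), 'width': 0.9945110054243}
```

View pics/scene0.png

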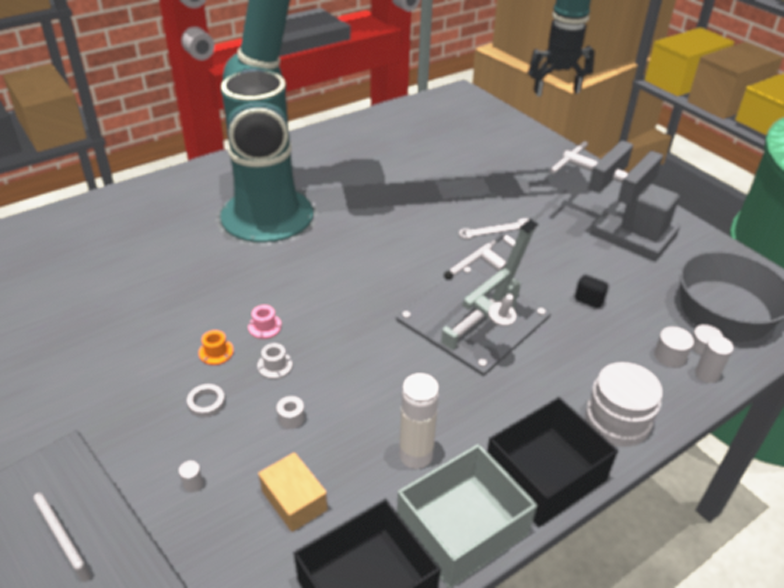

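View pics/top0.png

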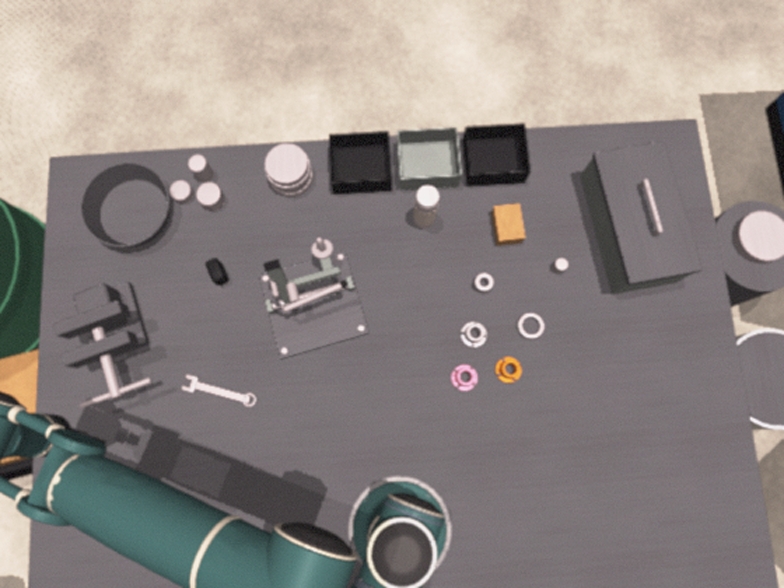

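View pics/wrist0.png

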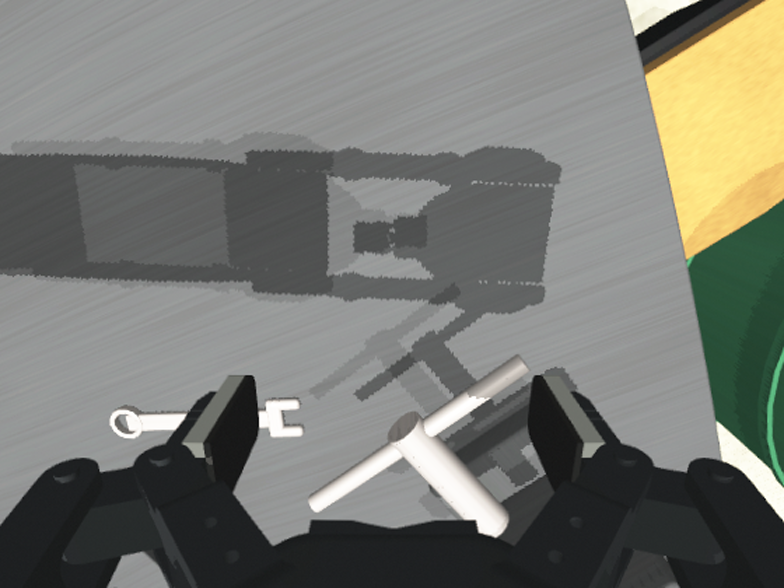

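```bash
python3 - <<'E'
from h import *
c=load("top"); save(c,"top_stand.png",(170,160,280,260),7); save(c,"top_parts.png",(310,180,420,285),7)
c=load("scene"); save(c,"sc_stand.png",(270,140,410,270),5.5)
E
```

```text
(no output)
```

View pics/top_stand.png

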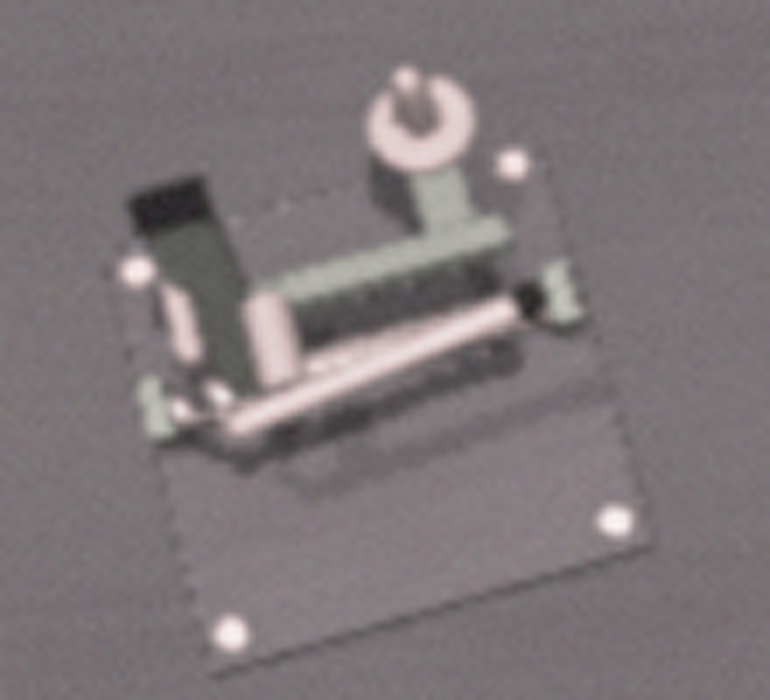

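View pics/sc_stand.png

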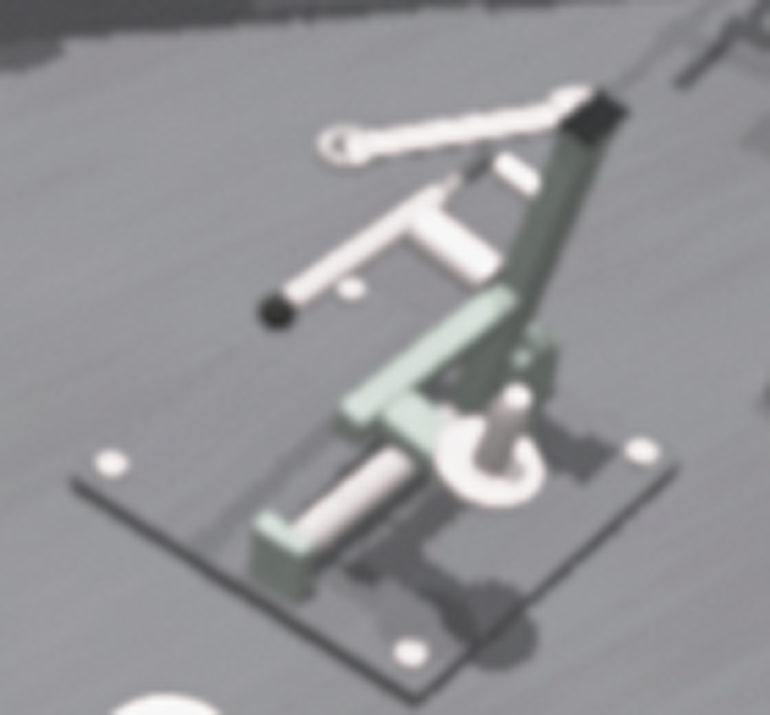

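View pics/top_parts.png

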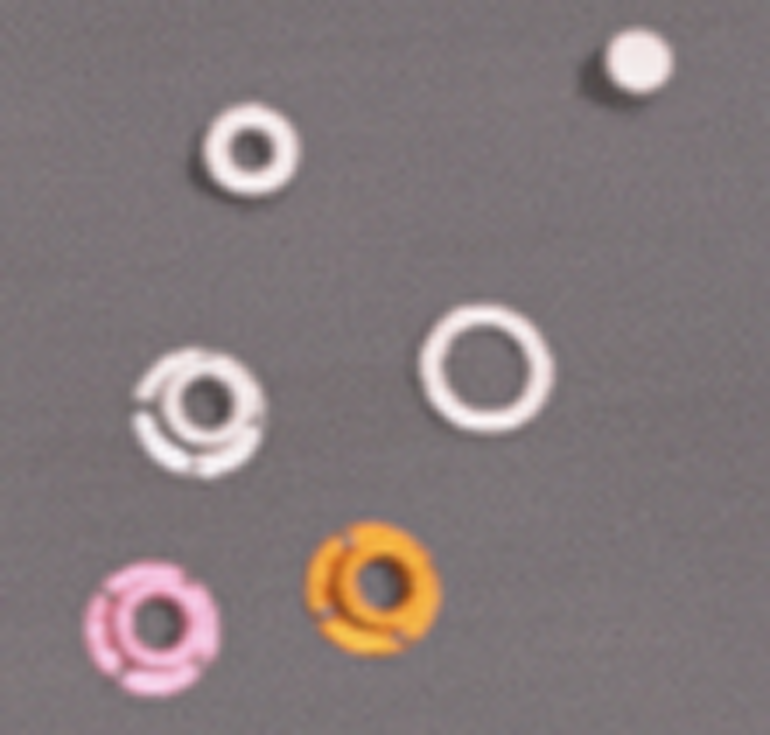

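```bash
python3 - <<'E'
from h import *
c=load("top"); s=load("scene")
f=lambda p,o,k:np.array(p,float)/k+np.array(o)-0.5+0.5/k
b=f([(137,270),(512,163),(615,521),(231,634)],(170,160),7)
P=on_plane(c,b,0.014); print("bolts top\n",P.round(4))
b2=f([(640,450),(410,652),(110,462),(350,287)],(270,140),5.5)
P2=on_plane(s,b2,0.014);print("bolts scene\n",P2.round(4))
for Q in (P,P2):
    print("ctr",Q.mean(0).round(4), np.degrees(np.arctan2(*( (Q[1]-Q[0])[:2]*[-1,1])[::-1])) if 0 else [np.degrees(np.arctan2(d[1],d[0])).round(2) for d in (Q[0]-Q[1],Q[3]-Q[2],Q[0]-Q[3],Q[1]-Q[2])],[np.linalg.norm(d).round(4) for d in (Q[0]-Q[1],Q[3]-Q[2],Q[0]-Q[3],Q[1]-Q[2])])
h=f([(208,404),(250,150),(486,369),(160,622),(382,585)],(310,180),7)
print("hub bore z.04",on_plane(c,h[:1],.04).round(4),"fl.ctr",on_plane(c,f([(200,412)],(310,180),7),.008).round(4))
print("collar",on_plane(c,h[1:2],.034).round(4),"race",on_plane(c,h[2:3],.016).round(4),"pink",on_plane(c,h[3:4],.04).round(4),"or",on_plane(c,h[4:5],.04).round(4))
save(s,"sc_parts.png",(120,200,240,320),6)
E
```

```text
bolts top
 [[0.6056 0.2878 0.014 ]
 [0.6482 0.1017 0.014 ]
 [0.4668 0.0605 0.014 ]
 [0.4238 0.2467 0.014 ]]
bolts scene
 [[0.5999 0.2919 0.014 ]
 [0.6427 0.1059 0.014 ]
 [0.4607 0.0649 0.014 ]
 [0.4193 0.2513 0.014 ]]
ctr [0.5361 0.1742 0.014 ] [np.float64(102.9), np.float64(103.01), np.float64(12.74), np.float64(12.8)] [np.float64(0.1909), np.float64(0.1911), np.float64(0.1863), np.float64(0.186)]
ctr [0.5306 0.1785 0.014 ] [np.float64(102.94), np.float64(102.5), np.float64(12.7), np.float64(12.7)] [np.float64(0.1909), np.float64(0.1909), np.float64(0.1851), np.float64(0.1866)]
hub bore z.04 [[ 0.4345 -0.2102  0.04  ]] fl.ctr [[ 0.4355 -0.2105  0.008 ]]
collar [[ 0.5574 -0.2427  0.034 ]] race [[ 0.4464 -0.349   0.016 ]] pink [[ 0.3338 -0.1785  0.04  ]] or [[ 0.3443 -0.2837  0.04  ]]
```

View pics/sc_parts.png

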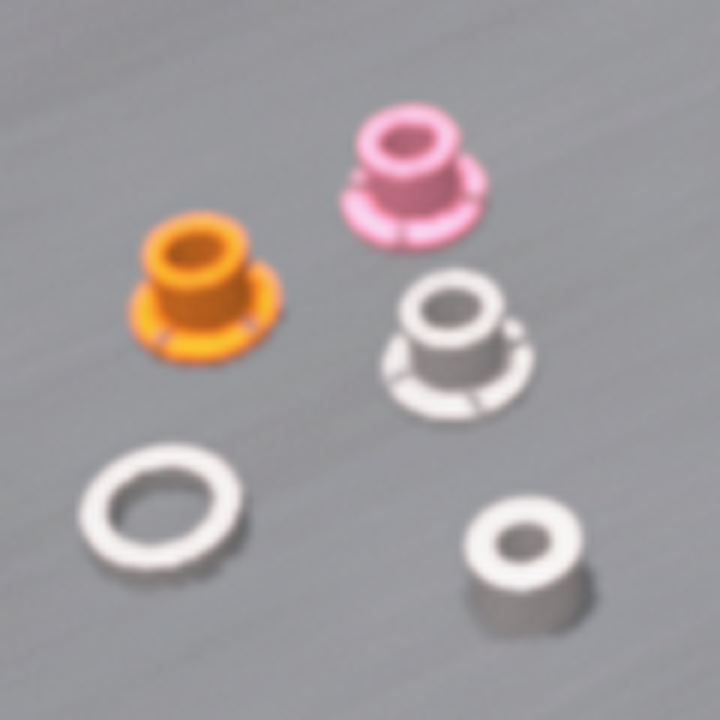

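Emit:
play_rows(deltas=[{"x":30,"y":-50,"z":40,"wz":-8},{"x":60,"y":-100,"z":70,"wz":-16},{"x":90,"y":-155,"z":95,"wz":-24},{"x":115,"y":-205,"z":110,"wz":-32},{"x":145,"y":-260,"z":120,"wz":-40},{"x":170,"y":-310,"z":128,"wz":-48},{"x":200,"y":-365,"z":128,"wz":-56},{"x":232,"y":-428,"z":128,"wz":-56},{"x":232,"y":-428,"z":128,"wz":-56},{"x":232,"y":-428,"z":128,"wz":-56},{"x":232,"y":-428,"z":128,"wz":-56}])

```text
schema error: expected keys wx, wy, wz, x, y, z, fingers
```

```bash
python3 - <<'E'
from h import *
c=grab("wrist"); save(c,"w1.png",f=1.4); print(monitor.read_state()); print(np.round(c["tool_from_camera"],4).tolist(), (c["depth"]>0).mean())
E
```

```text
{'time': 0.2, 'q': array([ 1.15710162e+00,  2.64455083e-01,  1.60486664e+00, -2.27977448e-05,
        1.27369663e+00, -3.69006471e-02]), 'joint_vel': array([ 0.00010788, -0.00204772, -0.00662021, -0.00040216, -0.00023331,
       -0.00068084]), 'joint_torque': array([-2.93631513e-05, -5.15193629e+01, -3.67435026e+01, -8.44346391e-05,
        9.01890773e-03,  9.47424923e-06]), 'tool_pos': array([0.24819586, 0.62724998, 0.25243688]), 'tcp_rot': array([ 0.29452268,  1.55080454, -0.29672396]), 'wrist_force': array([ 0.57370604, -0.67007979,  0.41555071]), 'torque': array([0.03397904, 0.03242599, 0.00428097]), 'width': 1.002638704979383}
[[-0.0005, -0.3015, 0.9535, -0.1204], [1.0, 0.0009, 0.0008, -0.0007], [-0.001, 0.9535, 0.3015, -0.0773], [0.0, 0.0, 0.0, 1.0]] 0.9960076530612245
```

View pics/w1.png

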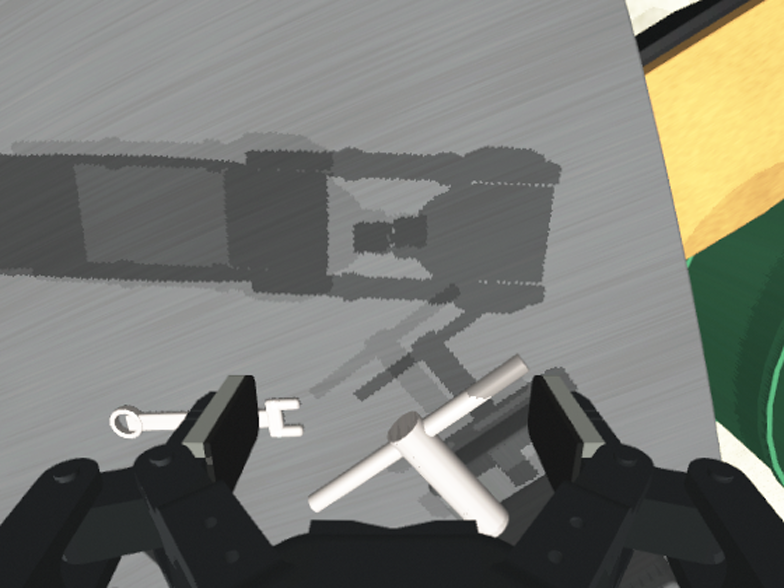

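The view hasn't changed, because the call was refused: every key is required in each row.

Emit:
play_rows(deltas=[{"wx":0,"wy":0,"wz":-8,"x":30,"y":-50,"z":40,"fingers":-1},{"wx":0,"wy":0,"wz":-16,"x":60,"y":-100,"z":70,"fingers":-1},{"wx":0,"wy":0,"wz":-24,"x":90,"y":-155,"z":95,"fingers":-1},{"wx":0,"wy":0,"wz":-32,"x":115,"y":-205,"z":110,"fingers":-1},{"wx":0,"wy":0,"wz":-40,"x":145,"y":-260,"z":120,"fingers":-1},{"wx":0,"wy":0,"wz":-48,"x":170,"y":-310,"z":128,"fingers":-1},{"wx":0,"wy":0,"wz":-56,"x":200,"y":-365,"z":128,"fingers":-1},{"wx":0,"wy":0,"wz":-56,"x":232,"y":-428,"z":128,"fingers":-1},{"wx":0,"wy":0,"wz":-56,"x":232,"y":-428,"z":128,"fingers":-1},{"wx":0,"wy":0,"wz":-56,"x":232,"y":-428,"z":128,"fingers":-1}])

```text
time: 1.45
tool_pos: [0.4805, 0.1991, 0.3811]
tcp_rot: [1.05, 1.304, -1.05]
wrist_force: [-0.3, 0.8, 0.3]
width: 0.997
```

```bash
python3 - <<'E'
from h import *
c=grab("wrist"); save(c,"w2.png",f=1.4); s=monitor.read_state(); print(s["time"],s["q"],s["tool_pos"],s["wrist_force"])
E
```

```text
1.5 [ 3.46395202e-01 -8.57784316e-02  1.75160389e+00  1.02945526e-03
  1.47622471e+00  1.30279344e-01] [0.48007488 0.20010968 0.38109949] [-0.68166852 -0.07751955  0.9740621 ]
```

View pics/w2.png

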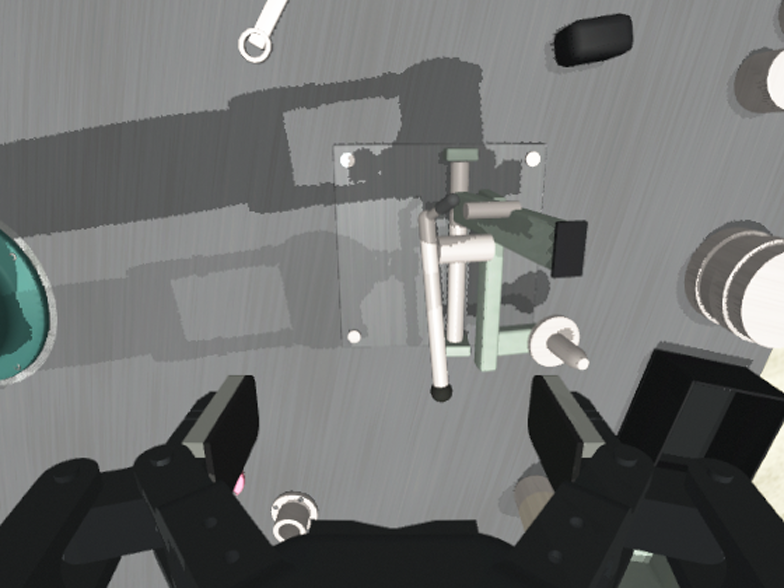

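```bash
cat >> h.py <<'E'
def z14(p): return (np.array(p,float)+.5)/1.4-.5
def base(O,yaw):
    T=np.eye(4);T[:3,:3]=R.from_euler('z',yaw,degrees=True).as_matrix();T[:3,3]=[O[0],O[1],0];return T
def frame(T,lean):  # frame point given in upright base coords -> world
    M=np.eye(4);M[:3,:3]=R.from_euler('y',lean).as_matrix();h=np.array([0,0,.03]);M[:3,3]=h-M[:3,:3]@h
    return T@M
def ap(M,p): return np.array(p,float).reshape(-1,3)@M[:3,:3].T+M[:3,3]
E
python3 - <<'E'
from h import *
c=load("wrist")
b=on_plane(c,z14([(533,159),(347,160),(354,337)]),.014); print(b.round(4))
t=load("top"); 
# bolt layout in base frame: rel. to plate centre (-.0175,0)
yaw=np.degrees(np.arctan2(*(b[0]-b[1])[1::-1])), np.degrees(np.arctan2(*(b[1]-b[2])[1::-1]))-90
ctr=(b[0]+b[2])/2; print(yaw,ctr,np.linalg.norm(b[0]-b[1]),np.linalg.norm(b[1]-b[2]))
y=12.8
T=base([0,0],y); O=ctr-T[:3,:3]@np.array([-.0175,0,0]); print("O",O)
# depth-based
px=z14([(569,248),(441,393),(555,336),(545,325),(347,160)]).round().astype(int); print(at_depth(c,px).round(4))
for lean in (.18,.2,.22):
  M=frame(base(O,y),lean); pts=[(0,.05,.23),(.06,-.06,.13),(.06,-.06,.175)]
  print(lean,ap(M,pts).round(4).tolist(),((proj(c,ap(M,pts))+.5)*1.4-.5).round(1).tolist())
E
```

```text
[[0.6042 0.2886 0.014 ]
 [0.4222 0.247  0.014 ]
 [0.4655 0.0605 0.014 ]]
(np.float64(12.877533883686127), np.float64(13.076817358027398)) [0.53481036 0.17452242 0.014     ] 0.18669702449074246 0.19143631108340503
O [0.55187548 0.17839952 0.014     ]
[[0.5783 0.2377 0.2288]
 [0.5429 0.0928 0.1646]
 [0.6371 0.1453 0.1206]
 [0.627  0.1523 0.1165]
 [0.4228 0.2474 0.0174]]
0.18 [[0.5757, 0.2351, 0.2268], [0.6402, 0.1369, 0.1176], [0.648, 0.1387, 0.1619]] [[562.0, 250.6], [553.8, 344.0], [581.1, 366.4]]
0.2 [[0.5795, 0.236, 0.226], [0.6419, 0.1373, 0.1161], [0.6506, 0.1393, 0.1602]] [[568.0, 250.3], [555.2, 343.3], [583.5, 365.3]]
0.22 [[0.5834, 0.2368, 0.2252], [0.6435, 0.1377, 0.1145], [0.6531, 0.1399, 0.1584]] [[573.8, 250.0], [556.5, 342.6], [585.8, 364.3]]
```

Emit:
play_rows(deltas=[{"wx":0,"wy":0,"wz":8,"x":-5,"y":-50,"z":0,"fingers":-1},{"wx":0,"wy":0,"wz":16,"x":-10,"y":-100,"z":-10,"fingers":-1},{"wx":0,"wy":0,"wz":24,"x":-15,"y":-155,"z":-20,"fingers":-1},{"wx":0,"wy":0,"wz":32,"x":-20,"y":-210,"z":-40,"fingers":-1},{"wx":0,"wy":0,"wz":40,"x":-25,"y":-265,"z":-70,"fingers":-1},{"wx":0,"wy":0,"wz":48,"x":-35,"y":-320,"z":-100,"fingers":-1},{"wx":0,"wy":0,"wz":57,"x":-45,"y":-370,"z":-140,"fingers":-1},{"wx":0,"wy":0,"wz":57,"x":-45,"y":-410,"z":-180,"fingers":-1},{"wx":0,"wy":0,"wz":57,"x":-45,"y":-410,"z":-180,"fingers":-1},{"wx":0,"wy":0,"wz":57,"x":-45,"y":-410,"z":-180,"fingers":-1}])

```text
time: 2.75
tool_pos: [0.4362, -0.209, 0.2016]
tcp_rot: [0.282, 1.552, -0.28]
wrist_force: [-0.3, -0.1, 0.8]
width: 0.997
```

```bash
python3 - <<'E'
from h import *
c=grab("wrist"); save(c,"w3.png",f=1.4); s=monitor.read_state(); print(s["time"],s["q"],s["tool_pos"],s["wrist_force"])
E
```

```text
2.8 [-4.98460003e-01 -6.31768416e-02  2.05880807e+00  8.19089638e-04
  1.14434333e+00 -1.71226470e+00] [ 0.43668221 -0.20906201  0.20243267] [0.79301856 0.2055312  0.44205332]
```

View pics/w3.png

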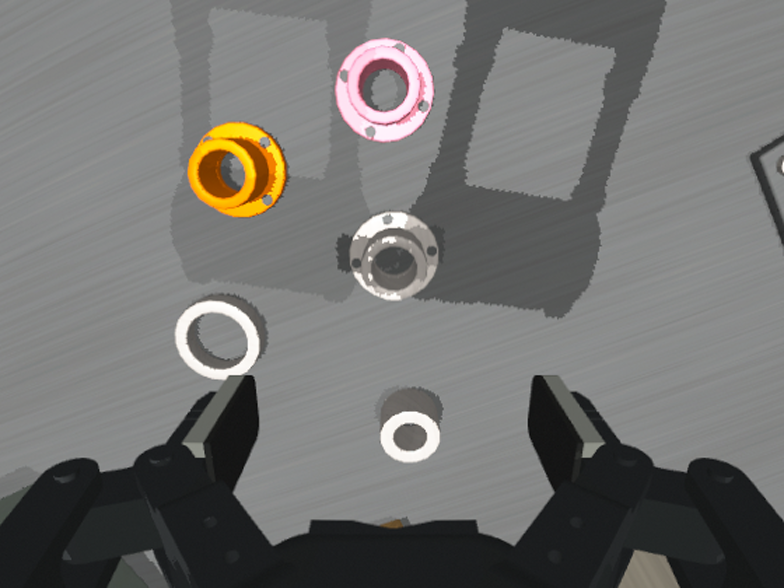

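```bash
python3 - <<'E'
from h import *
c=load("wrist"); save(c,"w3h.png",(230,140,330,225),7.5)
print(on_plane(c,z14([(395,255)]),.006),on_plane(c,z14([(393,262)]),.04))
C=cloud(c); m=(C[...,2]>.036)&(C[...,2]<.046)&(np.hypot(C[...,0]-.435,C[...,1]+.21)<.04)
v,u=np.nonzero(m); p=C[m]; print(len(p),p.mean(0),p.min(0),p.max(0)); 
(x,y),r=cv2.minEnclosingCircle(p[:,:2].astype(np.float32)); print(x,y,r)
m=(C[...,2]>.004)&(C[...,2]<.05)&(np.hypot(C[...,0]-.435,C[...,1]+.21)<.045);p=C[m];(x,y),r=cv2.minEnclosingCircle(p[:,:2].astype(np.float32)); print(x,y,r)
Rm=R.from_rotvec(monitor.read_state()["tcp_rot"]).as_matrix(); print(Rm.round(3))
E
```

```text
[[ 0.43421994 -0.20717407  0.006     ]] [[ 0.43031856 -0.2072265   0.04      ]]
1001 [ 0.43397594 -0.20828162  0.03948887] [ 0.41412535 -0.22899553  0.0360227 ] [ 0.45522897 -0.18796806  0.04161283]
0.4345121383666992 -0.20856992900371552 0.02090301364660263
0.4349750280380249 -0.2085392326116562 0.031226813793182373
[[ 0.002  0.35   0.937]
 [-0.     0.937 -0.35 ]
 [-1.     0.001  0.002]]
```

View pics/w3h.png

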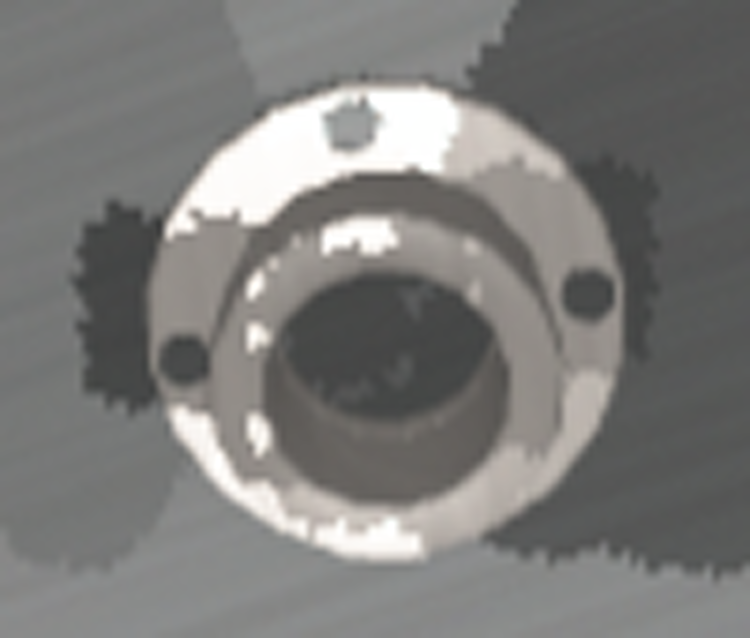

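Emit:
play_rows(deltas=[{"wx":0,"wy":0,"wz":0,"x":-2,"y":0.5,"z":-40,"fingers":-1},{"wx":0,"wy":0,"wz":0,"x":-2,"y":0.5,"z":-90,"fingers":-1},{"wx":0,"wy":0,"wz":0,"x":-2,"y":0.5,"z":-130,"fingers":-1},{"wx":0,"wy":0,"wz":0,"x":-2,"y":0.5,"z":-155,"fingers":-1},{"wx":0,"wy":0,"wz":0,"x":-2,"y":0.5,"z":-167,"fingers":-1},{"wx":0,"wy":0,"wz":0,"x":-2,"y":0.5,"z":-167,"fingers":-1},{"wx":0,"wy":0,"wz":0,"x":-2,"y":0.5,"z":-167,"fingers":0.3},{"wx":0,"wy":0,"wz":0,"x":-2,"y":0.5,"z":-167,"fingers":1},{"wx":0,"wy":0,"wz":0,"x":-2,"y":0.5,"z":-167,"fingers":1},{"wx":0,"wy":0,"wz":0,"x":-2,"y":0.5,"z":-167,"fingers":1},{"wx":0,"wy":0,"wz":0,"x":-2,"y":0.5,"z":-167,"fingers":1},{"wx":0,"wy":0,"wz":0,"x":-2,"y":0.5,"z":-167,"fingers":1}], grip_force=60)

```text
time: 4.3
tool_pos: [0.4346, -0.2102, 0.0359]
tcp_rot: [0.282, 1.55, -0.282]
wrist_force: [-0.2, 2.3, 7.5]
width: 0.475
```

```bash
python3 - <<'E'
from h import *
c=grab("wrist"); save(c,"w4.png",f=1.4); s=monitor.read_state(); print(s["time"],s["tool_pos"],s["wrist_force"],s["width"])
E
```

```text
4.35 [ 0.43454762 -0.21018773  0.03593481] [0.67982569 3.25939341 6.97267015] 0.47280294002333606
```

View pics/w4.png

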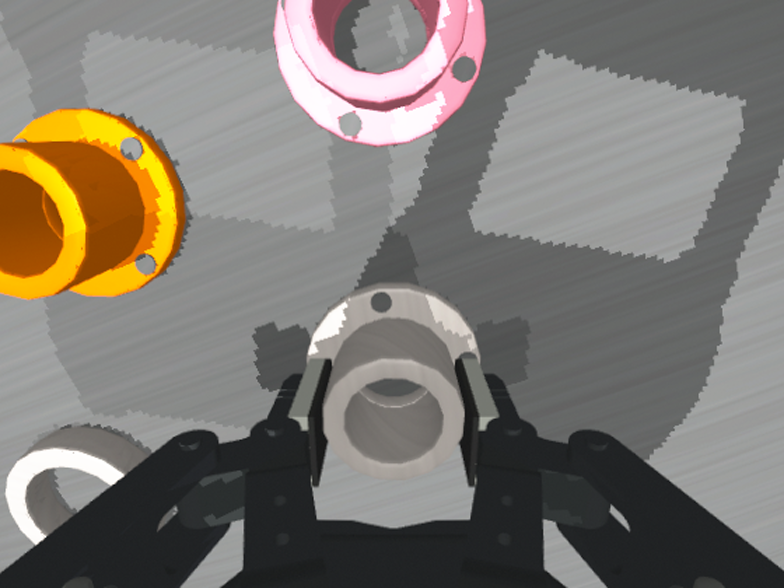

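Emit:
play_rows(deltas=[{"wx":0,"wy":0,"wz":0,"x":0,"y":0,"z":20,"fingers":1},{"wx":0,"wy":0,"wz":0,"x":0,"y":0,"z":60,"fingers":1},{"wx":0,"wy":0,"wz":0,"x":0,"y":0,"z":120,"fingers":1},{"wx":0,"wy":0,"wz":0,"x":0,"y":0,"z":180,"fingers":1},{"wx":0,"wy":0,"wz":0,"x":0,"y":0,"z":200,"fingers":1},{"wx":0,"wy":0,"wz":0,"x":0,"y":0,"z":200,"fingers":1}])

```text
time: 5.1
tool_pos: [0.4341, -0.2104, 0.2362]
tcp_rot: [0.281, 1.548, -0.283]
wrist_force: [0.2, -0.1, -5.0]
width: 0.475
```

```bash
cat >> h.py <<'E'
O=np.array([.5515,.1795]);YAW=13.0;LEAN=.2
def goal(p,lean=LEAN,fy=None):
    """print delta to TCP pose at frame-point p with tool x=-frame z, z_tool=frame x"""
    pass
def delta(Rt,pt,s):
    R0=R.from_rotvec(s["tcp_rot"]);d=(R.from_matrix(Rt)*R0.inv()).as_rotvec(degrees=True)
    return d.round(2),((pt-s["tool_pos"])*1000).round(1)
E
python3 - <<'E'
from h import *
c=grab("wrist"); save(c,"w5.png",f=1.4); s=monitor.read_state(); print(s["time"],s["tool_pos"],s["wrist_force"],s["width"])
M=frame(base(O,YAW),LEAN); f=M[:3,:3]
Rt=np.c_[-f[:,2],f[:,1],f[:,0]]; print(np.linalg.det(Rt))
for h in (.036+.075,.036+.043,.036): print(h,ap(M,[.06,-.06,.13+h])[0].round(4),delta(Rt,ap(M,[.06,-.06,.13+h])[0],s))
E
```

```text
5.15 [ 0.43297122 -0.20978792  0.23403027] [-0.31147995  0.29251479 -4.5814136 ] 0.47195132840771997
0.9999999999999999
0.11099999999999999 [0.6631 0.1437 0.2249] (array([ 0.78, 11.61, 33.49]), array([230.2, 353.5,  -9.2]))
0.07899999999999999 [0.6569 0.1423 0.1935] (array([ 0.78, 11.61, 33.49]), array([224. , 352.1, -40.5]))
0.036 [0.6486 0.1403 0.1514] (array([ 0.78, 11.61, 33.49]), array([215.6, 350.1, -82.7]))
```

View pics/w5.png

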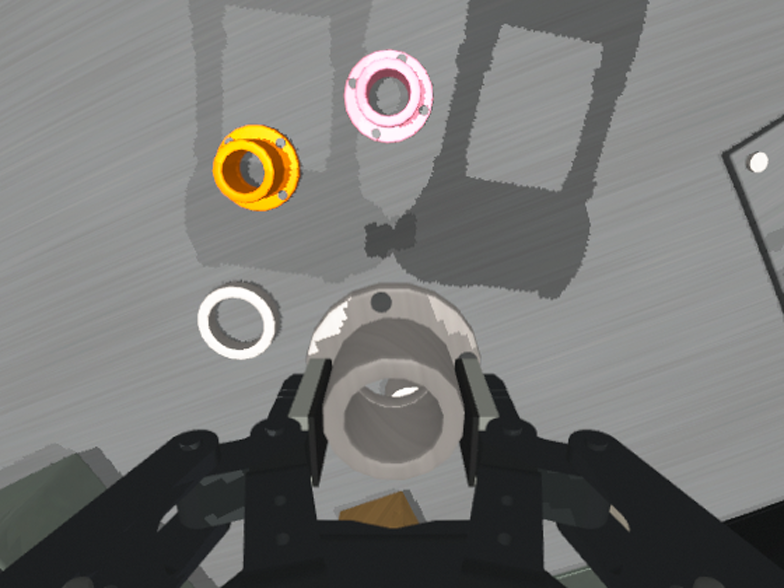

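Emit:
play_rows(deltas=[{"wx":0,"wy":2,"wz":5,"x":40,"y":40,"z":10,"fingers":1},{"wx":0,"wy":3,"wz":10,"x":70,"y":85,"z":20,"fingers":1},{"wx":0.2,"wy":5,"wz":15,"x":105,"y":130,"z":25,"fingers":1},{"wx":0.3,"wy":7,"wz":20,"x":140,"y":175,"z":25,"fingers":1},{"wx":0.4,"wy":9,"wz":25,"x":170,"y":225,"z":25,"fingers":1},{"wx":0.6,"wy":10,"wz":30,"x":195,"y":275,"z":20,"fingers":1},{"wx":0.8,"wy":11.6,"wz":33.5,"x":215,"y":315,"z":10,"fingers":1},{"wx":0.8,"wy":11.6,"wz":33.5,"x":229.5,"y":353,"z":-10,"fingers":1},{"wx":0.8,"wy":11.6,"wz":33.5,"x":229.5,"y":353,"z":-10,"fingers":1},{"wx":0.8,"wy":11.6,"wz":33.5,"x":229.5,"y":353,"z":-10,"fingers":1}])

```text
time: 6.4
tool_pos: [0.6615, 0.1427, 0.2212]
tcp_rot: [-0.202, 1.767, 0.165]
wrist_force: [-0.8, -0.2, -3.3]
width: 0.472
```

```bash
python3 - <<'E'
from h import *
c=grab("wrist"); save(c,"w6.png",f=1.4); t=grab("scene"); save(t,"s6.png",(280,110,420,240),5.5)
s=monitor.read_state(); print(s["time"],s["tool_pos"],s["wrist_force"],s["width"],s["q"])
M=frame(base(O,YAW),LEAN); f=M[:3,:3]
Rt=np.c_[-f[:,2],f[:,1],f[:,0]]
for h in (.036+.075,.036+.043,.036): print(h,delta(Rt,ap(M,[.06,-.06,.13+h])[0],s))
print((proj(c,ap(M,[.06,-.06,.175]))+.5)*1.4)
E
```

```text
6.5 [0.66236006 0.14197203 0.22347165] [-0.0442256  -0.01283928 -3.98263206] 0.46697752050355523 [ 0.17887417  0.41161925  1.47735529 -0.00940254  1.45398686 -1.61622284]
0.11099999999999999 (array([ 0.01, -0.09,  0.03]), array([0.8, 1.7, 1.4]))
0.07899999999999999 (array([ 0.01, -0.09,  0.03]), array([ -5.4,   0.3, -30. ]))
0.036 (array([ 0.01, -0.09,  0.03]), array([-13.7,  -1.6, -72.1]))
[[396.14100876 339.03609701]]
```

View pics/w6.png

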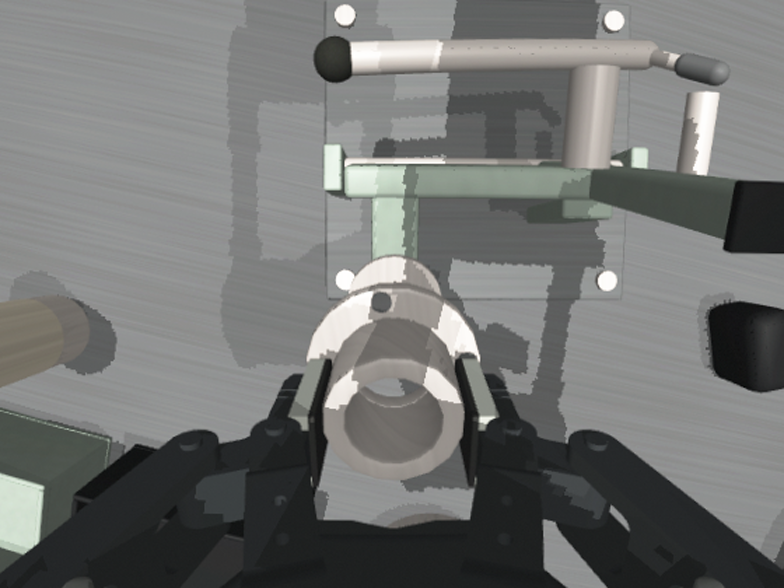

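View pics/s6.png

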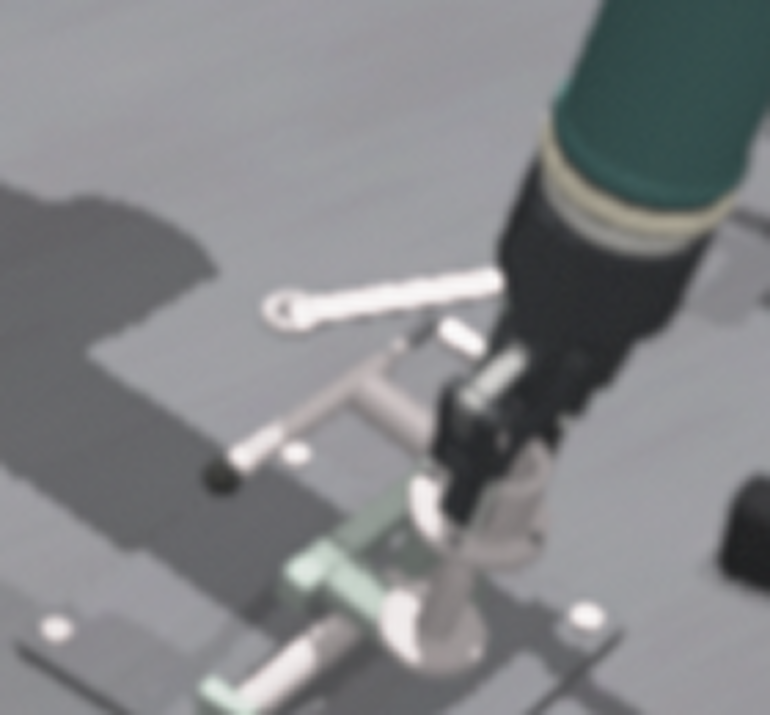

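Emit:
play_rows(deltas=[{"wx":0,"wy":0,"wz":0,"x":-2,"y":0.5,"z":-15,"fingers":1},{"wx":0,"wy":0,"wz":0,"x":-4.5,"y":0,"z":-28,"fingers":1},{"wx":0,"wy":0,"wz":0,"x":-6.5,"y":-0.5,"z":-38,"fingers":1},{"wx":0,"wy":0,"wz":0,"x":-8.5,"y":-1,"z":-48,"fingers":1},{"wx":0,"wy":0,"wz":0,"x":-10.5,"y":-1.5,"z":-58,"fingers":1},{"wx":0,"wy":0,"wz":0,"x":-10.5,"y":-1.5,"z":-58,"fingers":1}])

```text
time: 7.25
tool_pos: [0.6514, 0.1415, 0.1649]
tcp_rot: [-0.201, 1.765, 0.165]
wrist_force: [0.2, -0.1, -4.9]
width: 0.474
```

```bash
python3 - <<'E'
from h import *
c=grab("wrist"); save(c,"w7.png",f=1.4); t=grab("scene"); save(t,"s7.png",(280,110,420,240),5.5)
s=monitor.read_state(); print(s["time"],s["tool_pos"],s["wrist_force"],s["torque"],s["width"])
M=frame(base(O,YAW),LEAN); f=M[:3,:3]
Rt=np.c_[-f[:,2],f[:,1],f[:,0]]
for h in (.036,): print(h,delta(Rt,ap(M,[.06,-.06,.13+h])[0],s))
E
```

```text
7.35 [0.65248486 0.14172353 0.16634715] [-0.03478432  0.38904412 -3.53334457] [-0.01645571 -0.26555861 -0.0522251 ] 0.4762862199637462
0.036 (array([-0.03, -0.  , -0.02]), array([ -3.9,  -1.4, -15. ]))
```

View pics/s7.png

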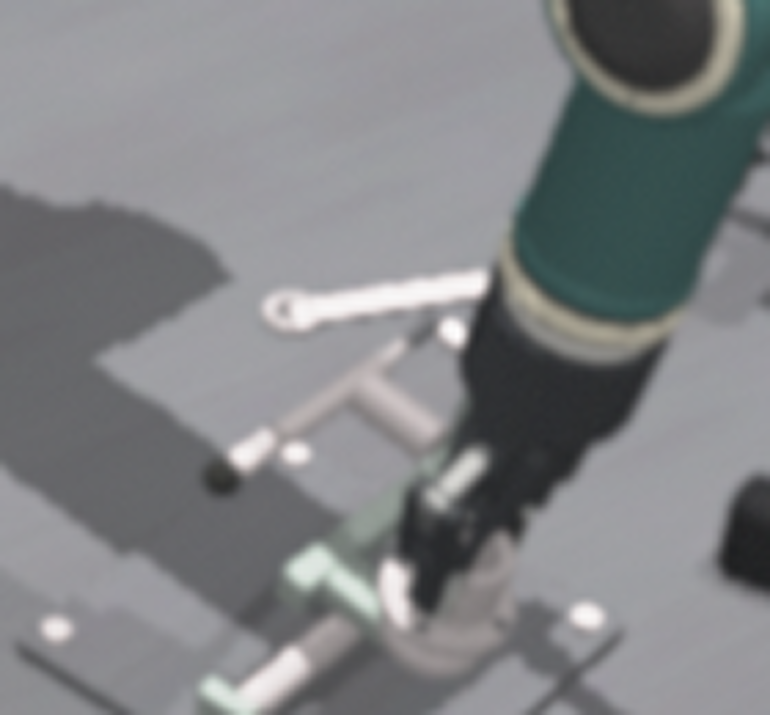

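View pics/w7.png

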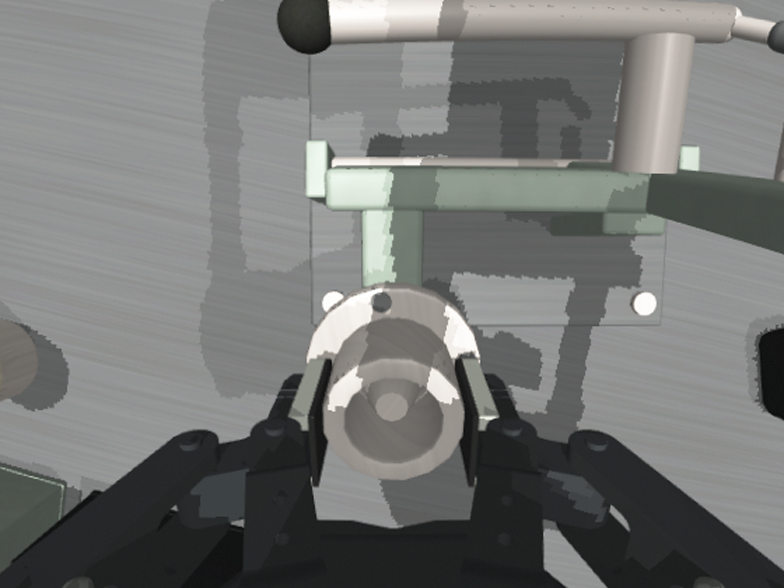

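Emit:
play_rows(deltas=[{"wx":0,"wy":0,"wz":0,"x":-1.2,"y":-0.2,"z":-6,"fingers":1},{"wx":0,"wy":0,"wz":0,"x":-2,"y":-0.4,"z":-10,"fingers":1},{"wx":0,"wy":0,"wz":0,"x":-2.6,"y":-0.5,"z":-13,"fingers":1},{"wx":0,"wy":0,"wz":0,"x":-2.8,"y":-0.6,"z":-14,"fingers":1},{"wx":0,"wy":0,"wz":0,"x":-2.8,"y":-0.6,"z":-14,"fingers":1}])

```text
time: 7.98
tool_pos: [0.6495, 0.141, 0.1522]
tcp_rot: [-0.201, 1.762, 0.165]
wrist_force: [-0.6, 0.6, -4.1]
width: 0.471
```

Not touching yet; I'll go on in small steps.

Emit:
play_rows(deltas=[{"wx":0,"wy":0,"wz":0,"x":-0.3,"y":0,"z":-1.5,"fingers":1},{"wx":0,"wy":0,"wz":0,"x":-0.6,"y":-0.1,"z":-3,"fingers":1},{"wx":0,"wy":0,"wz":0,"x":-0.6,"y":-0.1,"z":-3,"fingers":1}])

```text
time: 8.35
tool_pos: [0.6496, 0.1411, 0.1511]
tcp_rot: [-0.201, 1.761, 0.165]
wrist_force: [-1.6, -0.2, 4.5]
width: 0.471
```

Emit:
play_rows(deltas=[{"wx":0,"wy":0,"wz":0,"x":-0.4,"y":-0.1,"z":-2,"fingers":0},{"wx":0,"wy":0,"wz":0,"x":-0.2,"y":0,"z":-1,"fingers":-0.6},{"wx":0,"wy":0,"wz":0,"x":0,"y":0,"z":0,"fingers":-1},{"wx":0,"wy":0,"wz":0,"x":0,"y":0,"z":0,"fingers":-1},{"wx":0,"wy":0,"wz":0,"x":5,"y":1.1,"z":25,"fingers":-1},{"wx":0,"wy":0,"wz":0,"x":10,"y":2.3,"z":50,"fingers":-1},{"wx":0,"wy":0,"wz":0,"x":20,"y":4.6,"z":100,"fingers":-1},{"wx":0,"wy":0,"wz":0,"x":24,"y":5.5,"z":120,"fingers":-1},{"wx":0,"wy":0,"wz":0,"x":24,"y":5.5,"z":120,"fingers":-1}])

```text
time: 9.48
tool_pos: [0.6741, 0.1467, 0.2712]
tcp_rot: [-0.2, 1.758, 0.165]
wrist_force: [-0.0, 0.7, -0.8]
width: 0.997
```

```bash
python3 - <<'E'
from h import *
c=grab("wrist"); save(c,"w8.png",f=1.4); t=grab("scene"); save(t,"s8.png",(280,110,420,240),5.5)
s=monitor.read_state(); print(s["time"],s["tool_pos"],s["wrist_force"],s["q"],s["width"])
C=cloud(c); M=np.linalg.inv(frame(base(O,YAW),LEAN)); P=ap(M,C.reshape(-1,3))
m=(np.hypot(P[:,0]-.06,P[:,1]+.06)<.027)&(P[:,2]>.15)&(P[:,2]<.2); p=P[m]; print(len(p),np.percentile(p[:,2],[5,25,50,75,95]).round(4))
t=p[np.abs(p[:,2]-np.median(p[:,2]))<.004];print(cv2.minEnclosingCircle(t[:,:2].astype(np.float32)))
E
```

```text
9.575 [0.67213607 0.14630356 0.26744013] [-0.13263001  0.17649769  0.50809448] [ 0.18211559  0.40801938  1.40156919 -0.00843943  1.53431771 -1.61486248] 1.0041656780711912
2300 [0.1538 0.1652 0.1691 0.17   0.1743]
((0.06069529801607132, -0.06012650579214096), 0.021007588133215904)
```

View pics/w8.png

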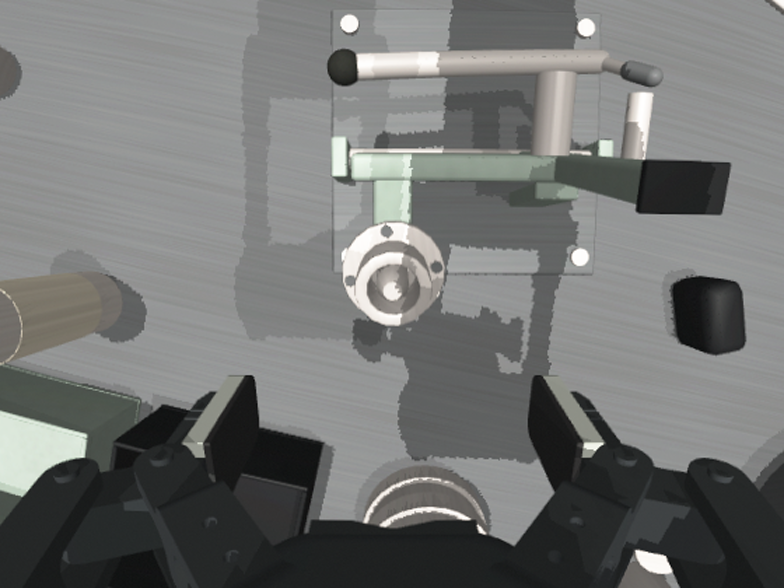

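View pics/s8.png

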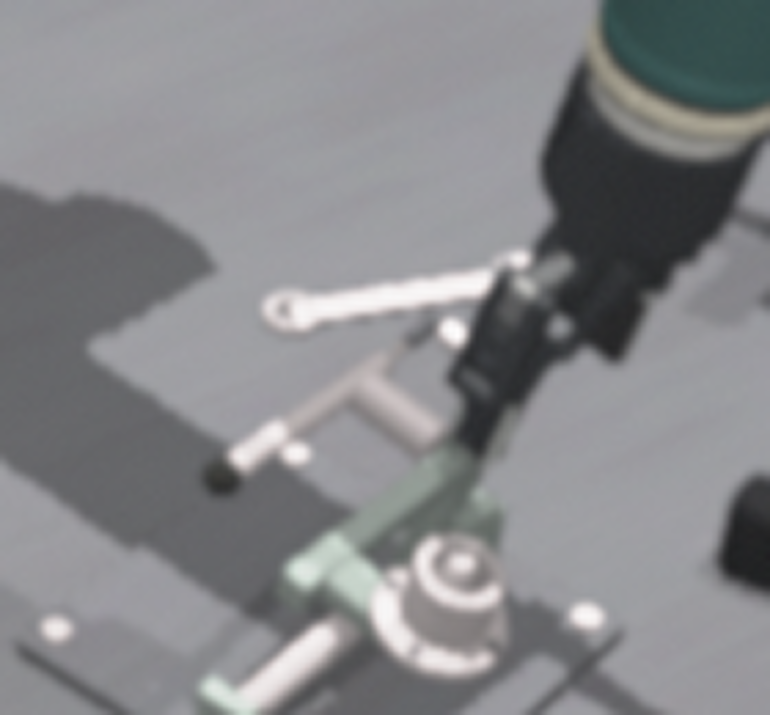

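```bash
cat >> h.py <<'E'
piv=np.array([-.058,.03,.13]);U=np.array([.34,0,.94]);U/=np.linalg.norm(U)
def leg(phi,r,off=0):
    a=np.radians(phi);return piv+r*(np.cos(a)*np.array([0,-1,0])+np.sin(a)*U)+off*(np.cos(a)*U+np.sin(a)*np.array([0,1.,0]))
E
python3 - <<'E'
from h import *
c=load("wrist"); s=monitor.read_state()
M=frame(base(O,YAW),LEAN); f=M[:3,:3]
ft=ap(M,leg(10,.116)); print("foot pred",ft.round(4),(proj(c,ft)+.5)*1.4, "pivot",(proj(c,ap(M,piv))+.5)*1.4)
Rt=np.c_[-f[:,2],f[:,0],-f[:,1]]; print(np.linalg.det(Rt)); print(delta(Rt,s["tool_pos"],s)[0])
tip=.022
for phi,e in [(10,.06),(10,.03),(10,.0),(0,0),(-10,0),(-20,0),(-30,0),(-36,0),(-42,0),(-48,0)]:
    p=ap(M,leg(phi,.098,.0065)+np.array([0,0,tip+e]))[0]; print(phi,e,p.round(4),delta(Rt,p,s)[1])
E
```

```text
foot pred [[0.5446 0.0915 0.1567]] [[346.14465848  69.035853  ]] pivot [[557.71149082  63.01708593]]
0.9999999999999999
[-17.54  -4.14 -88.21]
10 0.06 [0.5579 0.1139 0.2399] [-114.2  -32.4  -27.5]
10 0.03 [0.5521 0.1125 0.2105] [-120.   -33.8  -56.9]
10 0.0 [0.5463 0.1112 0.1811] [-125.8  -35.1  -86.3]
0 0 [0.5383 0.1067 0.1666] [-133.8  -39.6 -100.8]
-10 0 [0.5296 0.105  0.152 ] [-142.6  -41.3 -115.4]
-20 0 [0.5203 0.1063 0.1377] [-151.8  -40.  -129.8]
-30 0 [0.5108 0.1105 0.124 ] [-161.3  -35.8 -143.4]
-36 0 [0.5051 0.1143 0.1164] [-167.   -32.  -151.1]
-42 0 [0.4996 0.1191 0.1092] [-172.6  -27.2 -158.2]
-48 0 [0.4941 0.1248 0.1026] [-178.   -21.5 -164.8]
```

Emit:
play_rows(deltas=[{"wx":-2,"wy":-0.5,"wz":-10,"x":-10,"y":-4,"z":10,"fingers":0},{"wx":-4,"wy":-0.9,"wz":-20,"x":-30,"y":-8,"z":15,"fingers":1},{"wx":-6,"wy":-1.4,"wz":-30,"x":-50,"y":-12,"z":15,"fingers":1},{"wx":-8,"wy":-1.9,"wz":-40,"x":-70,"y":-18,"z":10,"fingers":1},{"wx":-10,"wy":-2.3,"wz":-50,"x":-85,"y":-24,"z":5,"fingers":1},{"wx":-12,"wy":-2.8,"wz":-60,"x":-100,"y":-28,"z":0,"fingers":1},{"wx":-14,"wy":-3.3,"wz":-70,"x":-114,"y":-32.5,"z":-10,"fingers":1},{"wx":-16,"wy":-3.7,"wz":-80,"x":-114,"y":-32.5,"z":-20,"fingers":1},{"wx":-17.5,"wy":-4.1,"wz":-88.2,"x":-114,"y":-32.5,"z":-28,"fingers":1},{"wx":-17.5,"wy":-4.1,"wz":-88.2,"x":-114,"y":-32.5,"z":-28,"fingers":1},{"wx":-17.5,"wy":-4.1,"wz":-88.2,"x":-114,"y":-32.5,"z":-28,"fingers":1}], grip_force=60)

```text
time: 10.95
tool_pos: [0.5582, 0.1138, 0.2401]
tcp_rot: [0.919, 1.435, -1.189]
wrist_force: [0.1, 0.6, 0.5]
width: -0.0
```

```bash
cat > st.py <<'E'
from h import *
import sys
n=sys.argv[1]; c=grab("wrist"); save(c,"w%s.png"%n,f=1.4)
t=grab("scene"); save(t,"s%s.png"%n,(270,110,410,240),5.5)
s=monitor.read_state(); print(s["time"],s["tool_pos"].round(4),s["wrist_force"].round(2),s["q"].round(3),s["width"])
M=frame(base(O,YAW),LEAN); f=M[:3,:3]
Rt=np.c_[-f[:,2],f[:,0],-f[:,1]]
for phi,e in [(10,.06),(10,.0),(0,0),(-10,0),(-20,0),(-30,0),(-36,0),(-42,0),(-48,0)]:
    p=ap(M,leg(phi,.098,.0065)+np.array([0,0,.022+e]))[0]; print(phi,e,*delta(Rt,p,s))
E
python3 st.py 9
```

```text
11.05 [0.5589 0.1139 0.2411] [-0.18  0.75 -0.18] [ 0.165  0.201  1.715 -0.014  1.425 -0.06 ] 0.0001545563480707278
10 0.06 [ 0.07 -0.   -0.12] [-0.9 -0.1 -1.2]
10 0.0 [ 0.07 -0.   -0.12] [-12.6  -2.7 -60. ]
0 0 [ 0.07 -0.   -0.12] [-20.5  -7.3 -74.4]
-10 0 [ 0.07 -0.   -0.12] [-29.3  -8.9 -89.1]
-20 0 [ 0.07 -0.   -0.12] [ -38.6   -7.6 -103.4]
-30 0 [ 0.07 -0.   -0.12] [ -48.    -3.5 -117. ]
-36 0 [ 0.07 -0.   -0.12] [ -53.7    0.4 -124.7]
-42 0 [ 0.07 -0.   -0.12] [ -59.3    5.2 -131.9]
-48 0 [ 0.07 -0.   -0.12] [ -64.7   10.8 -138.5]
```

View pics/w9.png

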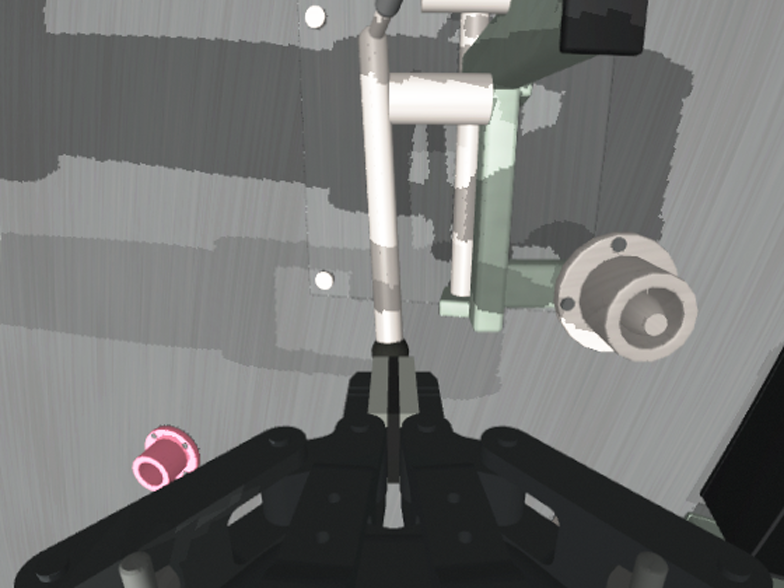

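View pics/s9.png

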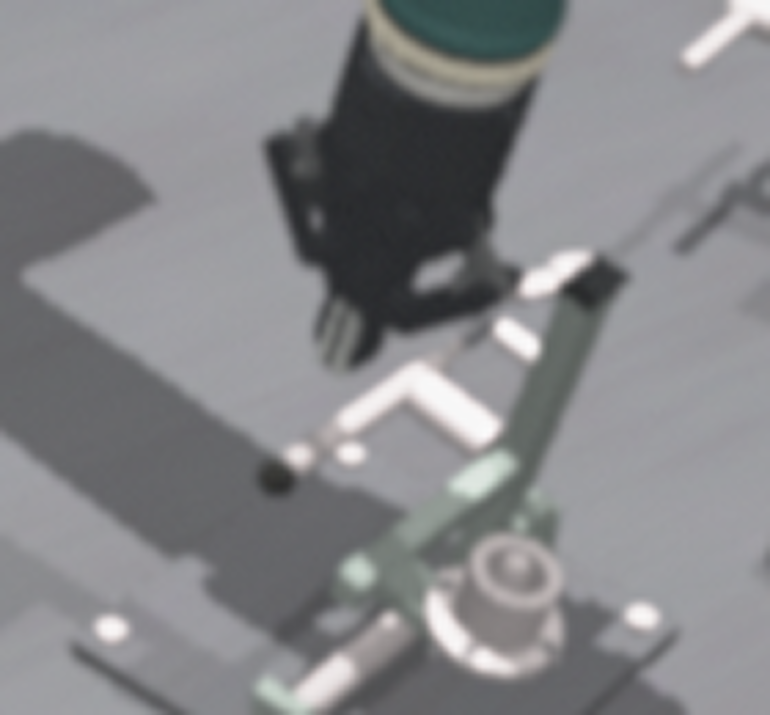

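Emit:
play_rows(deltas=[{"wx":0,"wy":0,"wz":0,"x":-4,"y":-1,"z":-20,"fingers":1},{"wx":0,"wy":0,"wz":0,"x":-8,"y":-2,"z":-40,"fingers":1},{"wx":0,"wy":0,"wz":0,"x":-10.5,"y":-2.3,"z":-50,"fingers":1},{"wx":0,"wy":0,"wz":0,"x":-12,"y":-2.7,"z":-59,"fingers":1},{"wx":0,"wy":0,"wz":0,"x":-14.5,"y":-4,"z":-63,"fingers":1},{"wx":0,"wy":0,"wz":0,"x":-16.5,"y":-5,"z":-67,"fingers":1},{"wx":0,"wy":0,"wz":0,"x":-20.5,"y":-7.3,"z":-74,"fingers":1}])

```text
time: 11.92
tool_pos: [0.539, 0.1069, 0.168]
tcp_rot: [0.923, 1.432, -1.188]
wrist_force: [-0.2, 0.2, 3.3]
width: -0.001
```

```bash
python3 st.py 10
```

```text
12.025 [0.5381 0.1065 0.1667] [0.6  1.41 1.9 ] [ 0.159  0.222  1.835 -0.016  1.285 -0.062] 0.004526541257800508
10 0.06 [ 0.08  0.02 -0.03] [19.8  7.4 73.2]
10 0.0 [ 0.08  0.02 -0.03] [ 8.2  4.7 14.4]
0 0 [ 0.08  0.02 -0.03] [ 0.2  0.2 -0. ]
-10 0 [ 0.08  0.02 -0.03] [ -8.5  -1.5 -14.6]
-20 0 [ 0.08  0.02 -0.03] [-17.8  -0.2 -29. ]
-30 0 [ 0.08  0.02 -0.03] [-27.3   4.  -42.6]
-36 0 [ 0.08  0.02 -0.03] [-32.9   7.8 -50.3]
-42 0 [ 0.08  0.02 -0.03] [-38.5  12.6 -57.4]
-48 0 [ 0.08  0.02 -0.03] [-44.   18.3 -64.1]
```

View pics/w10.png

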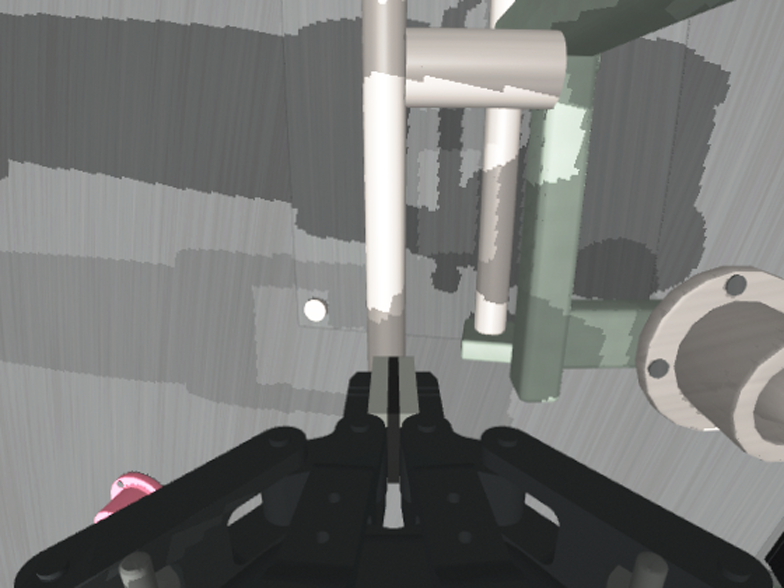

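View pics/s10.png

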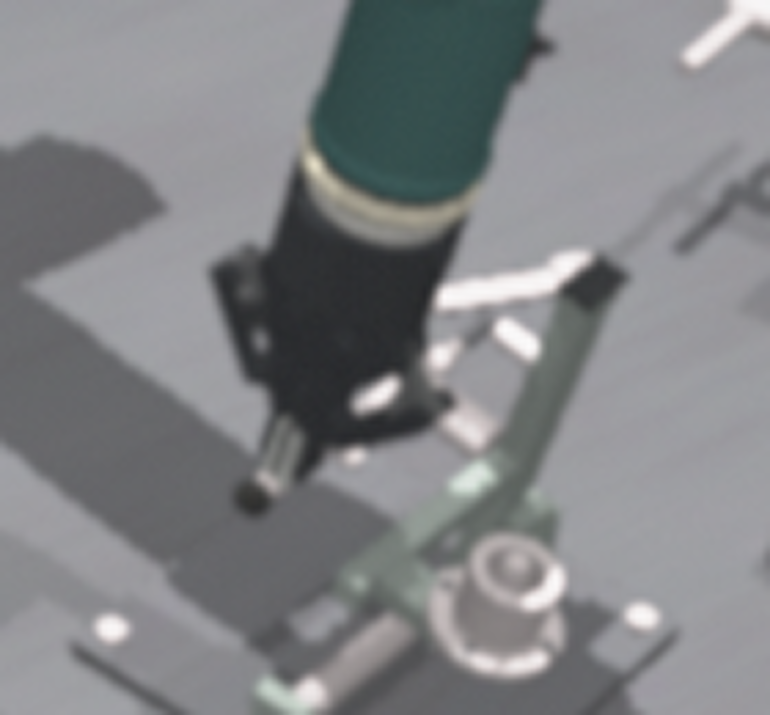

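Contact at about 3 N and the foot is moving with the fingertips, while the frame stays put. I'll continue along the arc.

Emit:
play_rows(deltas=[{"wx":0,"wy":0,"wz":0,"x":-4.5,"y":-1,"z":-7.5,"fingers":1},{"wx":0,"wy":0,"wz":0,"x":-8.5,"y":-1.5,"z":-15,"fingers":1},{"wx":0,"wy":0,"wz":0,"x":-13,"y":-1,"z":-22,"fingers":1},{"wx":0,"wy":0,"wz":0,"x":-18,"y":0,"z":-29,"fingers":1},{"wx":0,"wy":0,"wz":0,"x":-22.5,"y":2,"z":-36,"fingers":1},{"wx":0,"wy":0,"wz":0,"x":-27,"y":4,"z":-43,"fingers":1}])

```text
time: 12.78
tool_pos: [0.511, 0.1108, 0.1234]
tcp_rot: [0.922, 1.433, -1.19]
wrist_force: [-0.3, -0.8, 0.3]
width: 0.001
```

```bash
python3 st.py 11
```

```text
12.875 [0.5101 0.1108 0.1229] [-0.38 -0.39  0.69] [ 0.174  0.222  1.924 -0.013  1.197 -0.048] 0.0008460433850273543
10 0.06 [ 0.1  -0.11 -0.06] [ 47.9   3.1 117. ]
10 0.0 [ 0.1  -0.11 -0.06] [36.2  0.4 58.2]
0 0 [ 0.1  -0.11 -0.06] [28.3 -4.1 43.7]
-10 0 [ 0.1  -0.11 -0.06] [19.5 -5.8 29.1]
-20 0 [ 0.1  -0.11 -0.06] [10.2 -4.5 14.8]
-30 0 [ 0.1  -0.11 -0.06] [ 0.8 -0.3  1.2]
-36 0 [ 0.1  -0.11 -0.06] [-4.9  3.5 -6.5]
-42 0 [ 0.1  -0.11 -0.06] [-10.5   8.3 -13.7]
-48 0 [ 0.1  -0.11 -0.06] [-16.   14.  -20.3]
```

View pics/w11.png

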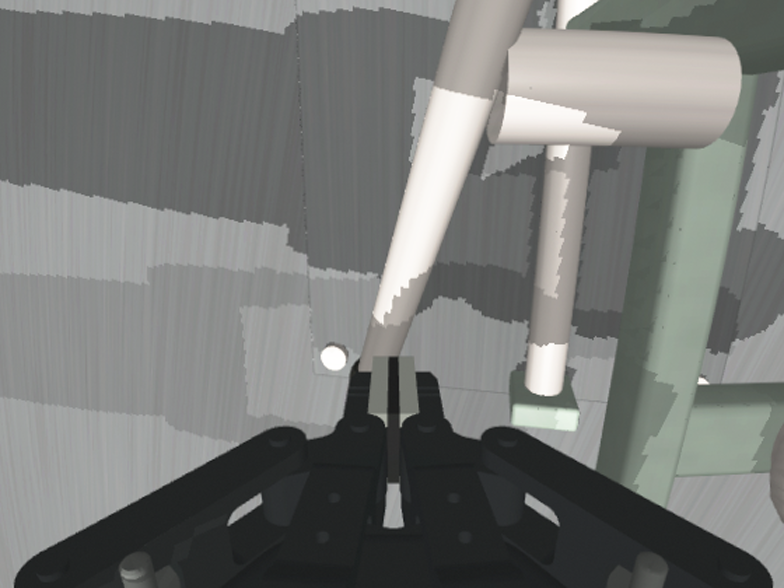

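View pics/s11.png

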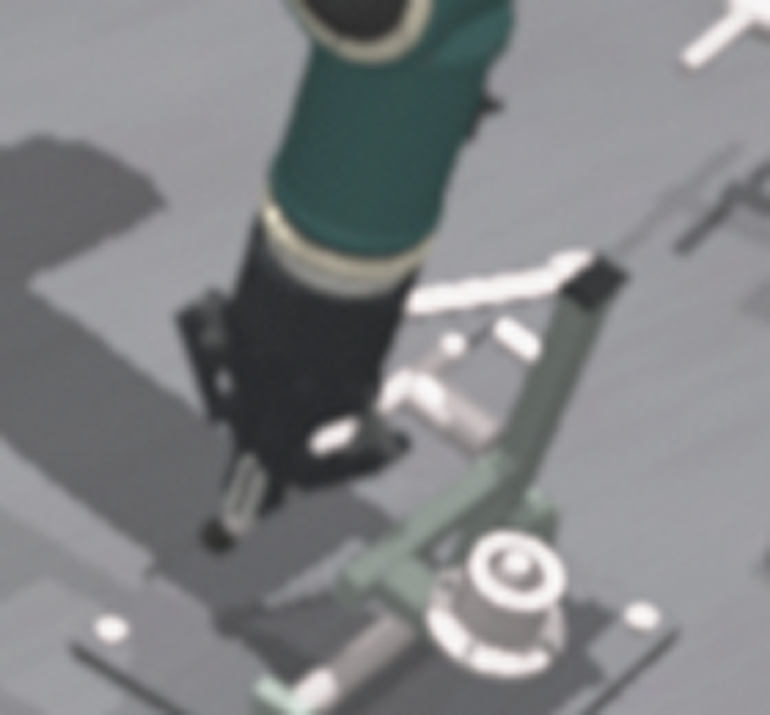

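Emit:
play_rows(deltas=[{"wx":0,"wy":0,"wz":0,"x":-7,"y":3,"z":-7,"fingers":1},{"wx":0,"wy":0,"wz":0,"x":-13,"y":7,"z":-14,"fingers":1},{"wx":0,"wy":0,"wz":0,"x":-18,"y":12,"z":-20,"fingers":1},{"wx":0,"wy":0,"wz":0,"x":-18,"y":12,"z":-20,"fingers":1},{"wx":0,"wy":0,"wz":0,"x":-18,"y":12,"z":-20,"fingers":1}])

```text
time: 13.5
tool_pos: [0.4937, 0.1227, 0.1044]
tcp_rot: [0.922, 1.432, -1.189]
wrist_force: [0.6, 0.7, 0.1]
width: -0.002
```

```bash
python3 st.py 12
```

```text
13.6 [0.494  0.1227 0.1046] [ 0.1  -0.63  0.2 ] [ 0.199  0.219  1.967 -0.008  1.155 -0.024] 0.0011593033699131353
10 0.06 [ 0.08  0.07 -0.03] [ 64.   -8.8 135.3]
10 0.0 [ 0.08  0.07 -0.03] [ 52.4 -11.5  76.5]
0 0 [ 0.08  0.07 -0.03] [ 44.4 -16.   62. ]
-10 0 [ 0.08  0.07 -0.03] [ 35.6 -17.6  47.4]
-20 0 [ 0.08  0.07 -0.03] [ 26.4 -16.4  33.1]
-30 0 [ 0.08  0.07 -0.03] [ 16.9 -12.2  19.4]
-36 0 [ 0.08  0.07 -0.03] [11.2 -8.4 11.8]
-42 0 [ 0.08  0.07 -0.03] [ 5.6 -3.6  4.6]
-48 0 [ 0.08  0.07 -0.03] [ 0.2  2.1 -2. ]
```

View pics/w12.png

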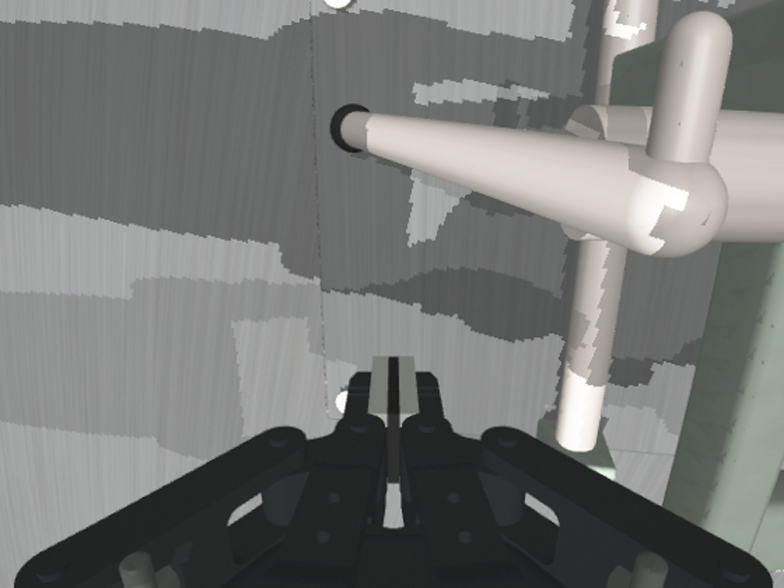

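View pics/s12.png

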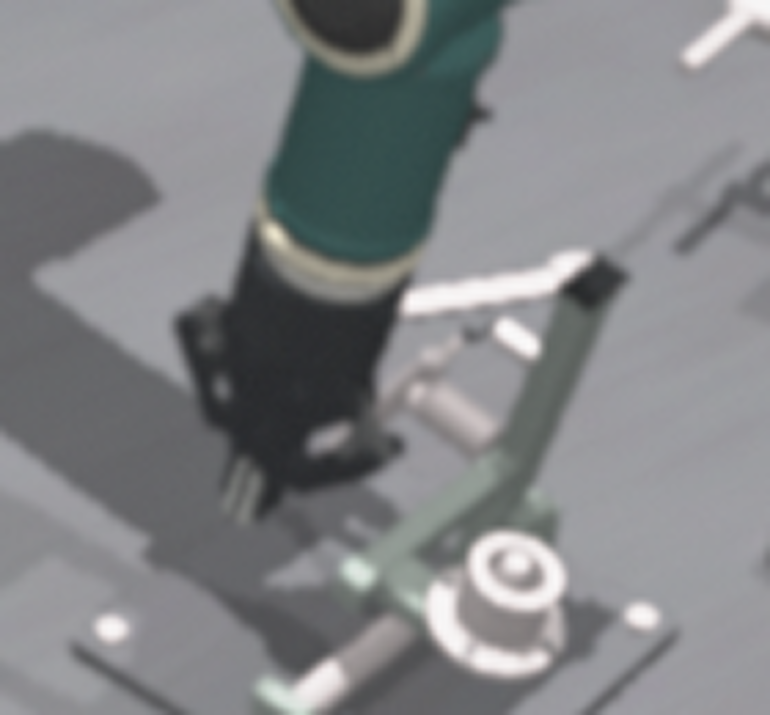

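```bash
python3 - <<'E'
from h import *
c=load("wrist"); s=monitor.read_state()
M=frame(base(O,YAW),LEAN); f=M[:3,:3]
for th in (1.7,1.76,1.82): print(th,(proj(c,ap(M,leg(10-np.degrees(th),.116)))+.5)*1.4)
Rt=np.c_[-f[:,2],f[:,0],-f[:,1]]
for e in (.12,.06,0): print(e,delta(Rt,ap(M,[0,.05,.224+e])[0],s))
E
```

```text
1.7 [[356.02214713 167.40826201]]
1.76 [[355.60149514 148.90279507]]
1.82 [[355.4754301  130.07409049]]
0.12 (array([ 0.08,  0.07, -0.03]), array([107.1, 119.6, 233.1]))
0.06 (array([ 0.08,  0.07, -0.03]), array([ 95.5, 116.9, 174.3]))
0 (array([ 0.08,  0.07, -0.03]), array([ 83.9, 114.2, 115.5]))
```

Emit:
play_rows(deltas=[{"wx":0,"wy":0,"wz":0,"x":0,"y":-15,"z":40,"fingers":1},{"wx":0,"wy":0,"wz":0,"x":5,"y":-20,"z":100,"fingers":1},{"wx":0,"wy":0,"wz":0,"x":15,"y":-15,"z":160,"fingers":1},{"wx":0,"wy":0,"wz":0,"x":35,"y":5,"z":215,"fingers":0.6},{"wx":0,"wy":0,"wz":0,"x":60,"y":50,"z":233,"fingers":0},{"wx":0,"wy":0,"wz":0,"x":90,"y":100,"z":233,"fingers":0},{"wx":0,"wy":0,"wz":0,"x":107,"y":119.5,"z":233,"fingers":0},{"wx":0,"wy":0,"wz":0,"x":107,"y":119.5,"z":233,"fingers":0},{"wx":0,"wy":0,"wz":0,"x":107,"y":119.5,"z":233,"fingers":0}])

```text
time: 14.72
tool_pos: [0.6002, 0.2415, 0.3372]
tcp_rot: [0.921, 1.432, -1.191]
wrist_force: [-0.4, -0.5, 0.0]
width: 0.499
```

```bash
python3 st.py 13 | head -1;  python3 - <<'E'
from h import *
c=load("wrist"); s=monitor.read_state()
M=frame(base(O,YAW),LEAN); f=M[:3,:3]
print((proj(c,ap(M,[[0,.05,.23],[.008,.065,.23],[-.008,.035,.23]]))+.5)*1.4)
Rt=np.c_[-f[:,2],f[:,0],-f[:,1]]
for e in (.12,.06,0): print(e,delta(Rt,ap(M,[0,.05,.224+e])[0],s))
E
```

```text
14.825 [0.6    0.2411 0.3376] [-0.33  0.33 -1.07] [0.334 0.298 1.42  0.02  1.623 0.106] 0.5009401220929867
[[396.0203037  294.16903611]
 [411.79503089 266.21955812]
 [380.82033426 321.09514476]]
0.12 (array([0.1 , 0.02, 0.02]), array([1. , 1.2, 0.2]))
0.06 (array([0.1 , 0.02, 0.02]), array([-10.6,  -1.5, -58.7]))
0 (array([0.1 , 0.02, 0.02]), array([ -22.2,   -4.2, -117.5]))
```

View pics/w13.png

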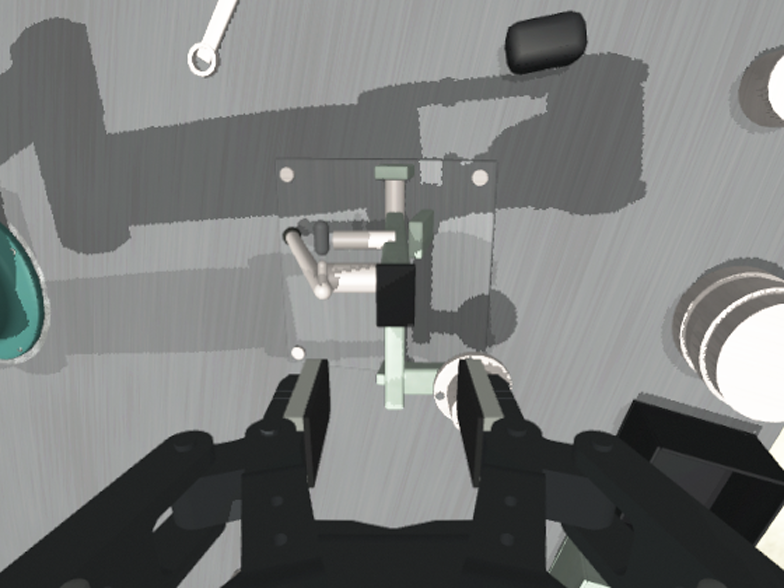

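View pics/s13.png

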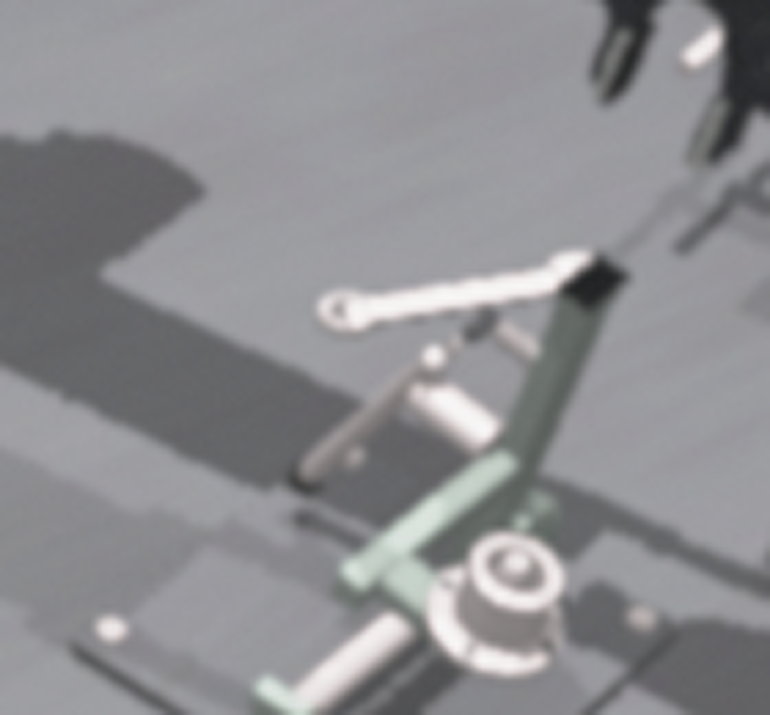

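Emit:
play_rows(deltas=[{"wx":0,"wy":0,"wz":0,"x":-9,"y":-1.5,"z":-50,"fingers":0},{"wx":0,"wy":0,"wz":0,"x":-16,"y":-3,"z":-85,"fingers":0},{"wx":0,"wy":0,"wz":0,"x":-20,"y":-4,"z":-108,"fingers":0},{"wx":0,"wy":0,"wz":0,"x":-23,"y":-4.5,"z":-122,"fingers":0},{"wx":0,"wy":0,"wz":0,"x":-23,"y":-4.5,"z":-122,"fingers":0}], grip_force=50)

```text
time: 15.45
tool_pos: [0.5767, 0.2369, 0.2147]
tcp_rot: [0.921, 1.433, -1.191]
wrist_force: [0.1, -0.5, -0.5]
width: 0.504
```

```bash
python3 st.py 14 | head -1
```

```text
15.55 [0.5781 0.2376 0.2166] [ 0.63 -0.51 -0.05] [0.339 0.316 1.618 0.021 1.404 0.107] 0.4990293122420016
```

View pics/w14.png

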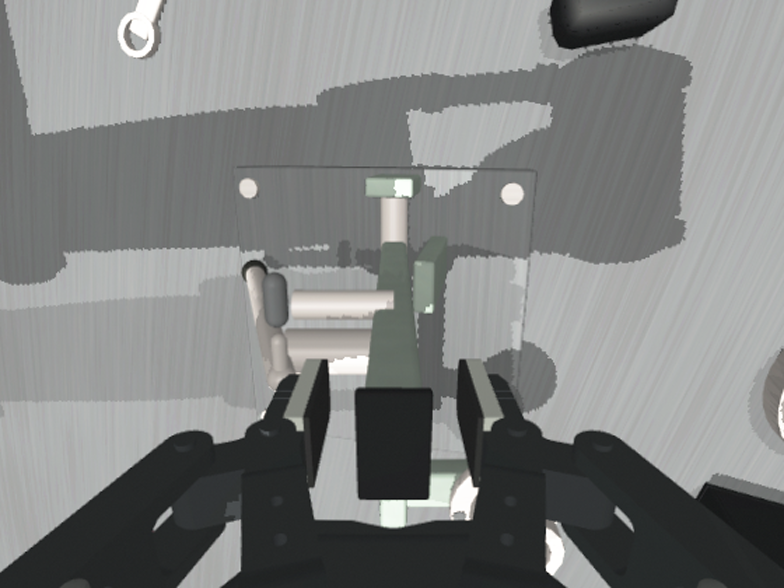

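Emit:
play_rows(deltas=[{"wx":0,"wy":0,"wz":0,"x":0,"y":0,"z":0,"fingers":0.4},{"wx":0,"wy":0,"wz":0,"x":0,"y":0,"z":0,"fingers":1},{"wx":0,"wy":0,"wz":0,"x":0,"y":0,"z":0,"fingers":1},{"wx":0,"wy":0,"wz":0,"x":0,"y":0,"z":0,"fingers":1},{"wx":0,"wy":0,"wz":0,"x":0,"y":0,"z":0,"fingers":1}], grip_force=50)

```text
time: 16.18
tool_pos: [0.5771, 0.2376, 0.2171]
tcp_rot: [0.921, 1.433, -1.19]
wrist_force: [-3.2, -1.2, 6.1]
width: 0.177
```

```bash
python3 - <<'E'
from h import *
s=monitor.read_state(); print(s["time"],s["tool_pos"],s["wrist_force"],s["torque"],s["width"])
B=base(O,YAW);M0=frame(B,LEAN);R0=R.from_rotvec(s["tcp_rot"])
# TCP currently rigid in frame
for l in np.arange(.18,-.03,-.02):
    D=frame(B,l)@np.linalg.inv(M0); p=D[:3,:3]@np.array([.5781,.2372,.2157])+D[:3,3]
    print(round(l,2),R.from_matrix(D[:3,:3]).as_rotvec(degrees=True).round(2),((p-[.5781,.2372,.2157])*1000).round(1))
E
```

```text
16.175 [0.57713181 0.23763833 0.21712446] [-3.18571676 -1.2311057   6.05551955] [-0.23876879  0.66769801 -0.07937485] 0.17682958500398915
0.18 [ 0.26 -1.12 -0.  ] [-3.6 -0.8  0.7]
0.16 [ 0.52 -2.23 -0.  ] [-7.3 -1.7  1.4]
0.14 [ 0.77 -3.35 -0.  ] [-10.9  -2.5   2. ]
0.12 [ 1.03 -4.47 -0.  ] [-14.6  -3.4   2.5]
0.1 [ 1.29 -5.58 -0.  ] [-18.3  -4.2   3. ]
0.08 [ 1.55 -6.7  -0.  ] [-21.9  -5.1   3.3]
0.06 [ 1.8  -7.82  0.  ] [-25.6  -5.9   3.6]
0.04 [ 2.06 -8.93 -0.  ] [-29.3  -6.8   3.8]
0.02 [  2.32 -10.05   0.  ] [-33.   -7.6   4. ]
0.0 [  2.58 -11.17  -0.  ] [-36.7  -8.5   4. ]
-0.02 [  2.84 -12.28   0.  ] [-40.4  -9.3   4. ]
```

Emit:
play_rows(deltas=[{"wx":0.3,"wy":-1.1,"wz":0,"x":-3.6,"y":-0.8,"z":0.7,"fingers":1},{"wx":0.5,"wy":-2.2,"wz":0,"x":-7.3,"y":-1.7,"z":1.4,"fingers":1},{"wx":0.8,"wy":-3.4,"wz":0,"x":-10.9,"y":-2.5,"z":2,"fingers":1},{"wx":1,"wy":-4.5,"wz":0,"x":-14.6,"y":-3.4,"z":2.5,"fingers":1},{"wx":1.3,"wy":-5.6,"wz":0,"x":-18.3,"y":-4.2,"z":3,"fingers":1},{"wx":1.5,"wy":-6.7,"wz":0,"x":-21.9,"y":-5.1,"z":3.3,"fingers":1},{"wx":1.8,"wy":-7.8,"wz":0,"x":-25.6,"y":-5.9,"z":3.6,"fingers":1},{"wx":2.1,"wy":-8.9,"wz":0,"x":-29.3,"y":-6.8,"z":3.8,"fingers":1},{"wx":2.3,"wy":-10,"wz":0,"x":-33,"y":-7.6,"z":4,"fingers":1},{"wx":2.3,"wy":-10,"wz":0,"x":-33,"y":-7.6,"z":4,"fingers":1},{"wx":2.3,"wy":-10,"wz":0,"x":-33,"y":-7.6,"z":4,"fingers":1}], grip_force=50)

```text
time: 17.55
tool_pos: [0.5448, 0.2302, 0.2209]
tcp_rot: [1.028, 1.319, -1.055]
wrist_force: [-1.0, -1.0, 7.5]
width: 0.177
```

```bash
python3 st.py 15 | head -1
```

```text
17.65 [0.5448 0.2303 0.2208] [-1.81 -0.58  8.09] [3.570e-01 1.420e-01 1.810e+00 1.000e-03 1.209e+00 1.300e-01] 0.18018685363447556
```

View pics/w15.png

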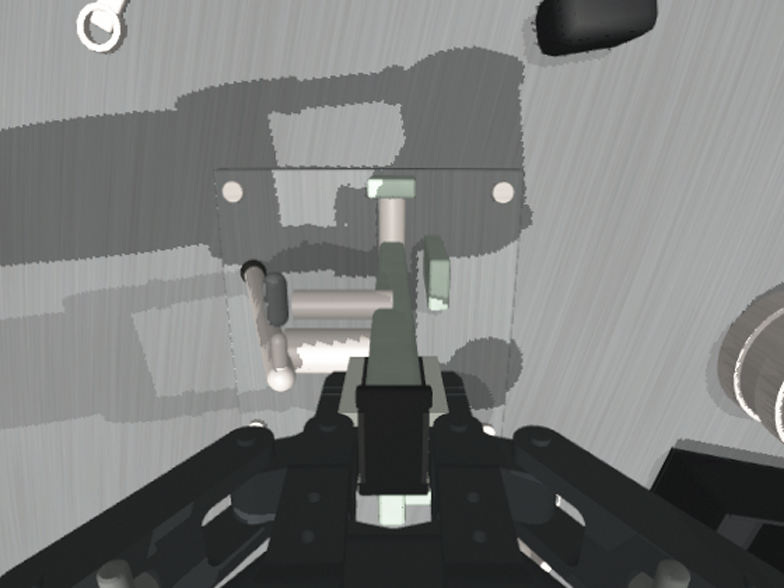

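View pics/s15.png

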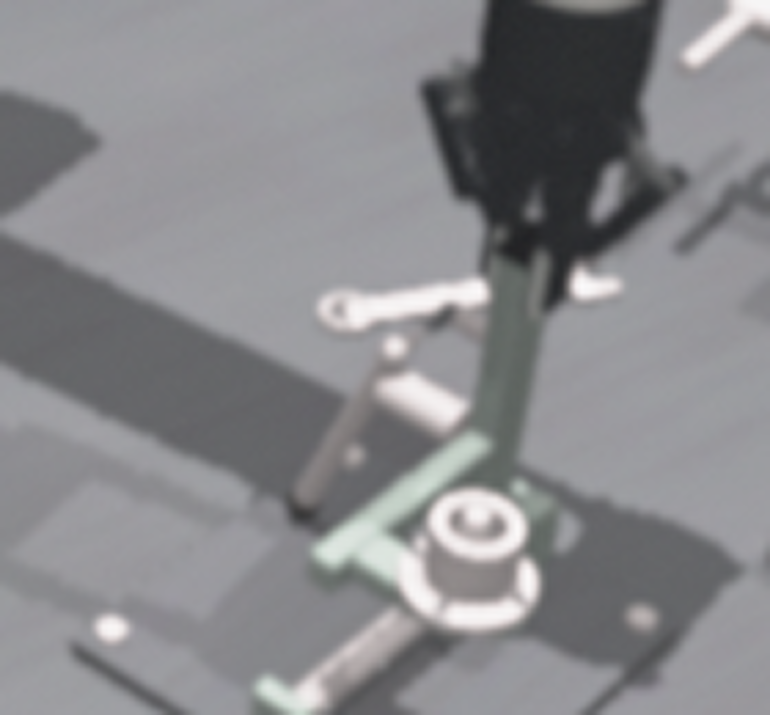

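Emit:
play_rows(deltas=[{"wx":0.1,"wy":-0.6,"wz":0,"x":-1.8,"y":-0.4,"z":0,"fingers":1},{"wx":0.25,"wy":-1.1,"wz":0,"x":-3.7,"y":-0.9,"z":0,"fingers":1},{"wx":0.25,"wy":-1.1,"wz":0,"x":-3.7,"y":-0.9,"z":0,"fingers":1}], grip_force=50)

```text
time: 18.02
tool_pos: [0.5411, 0.2294, 0.2209]
tcp_rot: [1.04, 1.307, -1.041]
wrist_force: [-0.9, -0.5, 7.7]
width: 0.175
```

```bash
python3 - <<'E'
from h import *
import time
for i in range(3):
    c=grab("wrist"); s=monitor.read_state(); print(s["time"],s["tool_pos"].round(4),s["wrist_force"].round(2),s["torque"].round(2),np.degrees(np.arctan2(*(R.from_rotvec(s["tcp_rot"]).as_matrix()[[0,2],0]*[1,1]))).round(2))
E
```

```text
18.075 [0.5411 0.2294 0.2209] [-1.71  0.01  7.76] [-0.3   0.86 -0.11] 179.98
18.125 [0.5411 0.2294 0.2209] [-2.41 -1.    7.37] [-0.29  0.94 -0.04] 179.98
18.175 [0.5412 0.2294 0.2209] [-1.98 -0.54  6.96] [-0.22  0.9  -0.11] 179.98
```

Emit:
play_rows(deltas=[{"wx":0,"wy":-0.2,"wz":0,"x":-0.7,"y":-0.2,"z":0,"fingers":1},{"wx":0.1,"wy":-0.3,"wz":0,"x":-1,"y":-0.2,"z":0,"fingers":1},{"wx":0.1,"wy":-0.3,"wz":0,"x":-1,"y":-0.2,"z":0,"fingers":1}], grip_force=50)

```text
time: 18.55
tool_pos: [0.5402, 0.2292, 0.221]
tcp_rot: [1.043, 1.304, -1.037]
wrist_force: [-2.0, 0.5, 6.9]
width: 0.178
```

```bash
python3 - <<'E'
from h import *
for i in range(3):
    c=grab("wrist"); s=monitor.read_state(); print(s["time"],s["tool_pos"].round(4),s["wrist_force"].round(2),s["torque"].round(2))
E
```

```text
18.6 [0.5402 0.2292 0.2209] [-1.34  0.16  8.05] [-0.31  0.9  -0.02]
18.65 [0.5402 0.2292 0.2209] [-2.98 -0.93  7.38] [-0.25  0.9  -0.09]
18.7 [0.5402 0.2292 0.2209] [-2.66 -0.4   7.71] [-0.28  0.86 -0.03]
```

Emit:
play_rows(deltas=[{"wx":0,"wy":-0.3,"wz":0,"x":-1,"y":-0.2,"z":0,"fingers":1},{"wx":0,"wy":-0.3,"wz":0,"x":-1,"y":-0.2,"z":0,"fingers":1}], grip_force=50)

```text
time: 18.95
tool_pos: [0.5394, 0.229, 0.2209]
tcp_rot: [1.045, 1.299, -1.033]
wrist_force: [0.5, -0.6, 7.2]
width: 0.177
```

Emit:
play_rows(deltas=[{"wx":0,"wy":-0.3,"wz":0,"x":-1,"y":-0.2,"z":0,"fingers":1},{"wx":0,"wy":-0.3,"wz":0,"x":-1,"y":-0.2,"z":0,"fingers":1}], grip_force=50)

```text
time: 19.2
tool_pos: [0.5389, 0.2289, 0.221]
tcp_rot: [1.048, 1.294, -1.029]
wrist_force: [0.9, -0.2, 6.3]
width: 0.184
```

```bash
python3 st.py 16 | head -1;  python3 - <<'E'
from h import *
for i in range(2):
    c=grab("wrist"); s=monitor.read_state(); print(s["time"],s["tool_pos"].round(4),s["wrist_force"].round(2),s["torque"].round(2))
for l in (.0,.02): print(l,(proj(c,ap(frame(base(O,YAW),l),leg(10-np.degrees(1.82),.116)))+.5)*1.4)
save(c,"w16f.png",(140,160,260,290),6)
t=load("scene"); save(t,"s16f.png",(300,170,380,220),9)
E
```

```text
19.3 [0.5389 0.2289 0.221 ] [1.45 0.6  6.07] [ 0.362  0.109  1.848 -0.006  1.169  0.138] 0.1806210844293004
19.35 [0.5389 0.2289 0.221 ] [ 1.67 -0.5   5.98] [-0.14  0.85 -0.1 ]
19.4 [0.539  0.2289 0.2209] [ 0.74 -0.32  6.  ] [-0.16  0.83 -0.08]
0.0 [[252.4113459  273.68689952]]
0.02 [[251.44767016 274.44254609]]
```

View pics/w16.png

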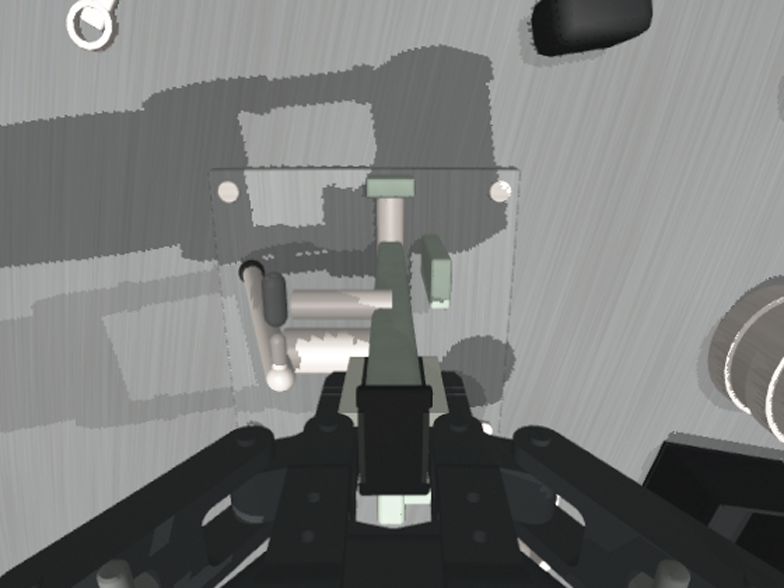

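View pics/s16.png

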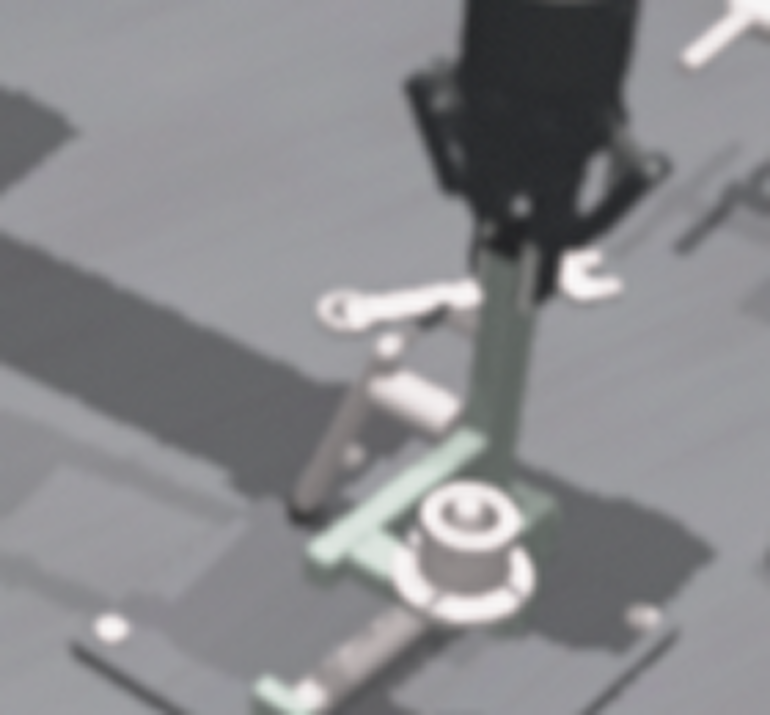

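Emit:
play_rows(deltas=[{"wx":0,"wy":0,"wz":0,"x":-0.8,"y":-0.2,"z":0,"fingers":1},{"wx":0,"wy":0,"wz":0,"x":-1.5,"y":-0.3,"z":0,"fingers":1},{"wx":0,"wy":0,"wz":0,"x":-1.5,"y":-0.3,"z":0,"fingers":1},{"wx":0,"wy":0,"wz":0,"x":-1.5,"y":-0.3,"z":0,"fingers":1},{"wx":0,"wy":0,"wz":0,"x":-1.5,"y":-0.3,"z":0,"fingers":1}], grip_force=50)

```text
time: 20.02
tool_pos: [0.5384, 0.2288, 0.221]
tcp_rot: [1.049, 1.293, -1.027]
wrist_force: [4.7, 0.6, 4.8]
width: 0.178
```

```bash
python3 st.py 17 | head -1;  python3 - <<'E'
from h import *
for i in range(3):
    c=grab("wrist"); s=monitor.read_state(); print(s["time"],s["tool_pos"].round(4),s["wrist_force"].round(2),s["torque"].round(2),s["width"])
B=base(O,YAW)
# lean from depth: beam/mast front? hub top height/centre in frame coordinates from scene depth
t=load("scene"); C=cloud(t).reshape(-1,3)
for l in (-.01,0,.01):
    P=ap(np.linalg.inv(frame(B,l)),C)
    m=(np.hypot(P[:,0]-.06,P[:,1]+.06)<.03)&(P[:,2]>.155)&(P[:,2]<.19)
    p=P[m]; p=p[p[:,2]>np.median(p[:,2])]; print(l,len(p),cv2.minEnclosingCircle(p[:,:2].astype(np.float32)),np.median(p[:,2]))
w=load("wrist"); 
# mast top face normal region depth
Cw=cloud(w); P=ap(np.linalg.inv(B),Cw.reshape(-1,3)); m=(abs(P[:,2]-.23)<.006)&(abs(P[:,0])<.02)&(abs(P[:,1]-.05)<.02); p=P[m]; print("masttop base",p.min(0).round(4),p.max(0).round(4),p.mean(0).round(4),len(p))
E
```

```text
20.125 [0.5384 0.2288 0.221 ] [5.58 1.07 4.67] [ 0.363  0.106  1.85  -0.006  1.166  0.138] 0.18166380587648598
20.175 [0.5384 0.2288 0.2209] [6.13 0.24 4.43] [-0.04  0.21 -0.12] 0.17866440489312718
20.225 [0.5384 0.2288 0.221 ] [6.09 1.14 5.43] [-0.    0.18 -0.16] 0.17929621394078202
20.275 [0.5384 0.2288 0.221 ] [5.85 1.12 5.31] [-0.03  0.22 -0.1 ] 0.1831332697821211
-0.01 116 ((0.06184326484799385, -0.06151632219552994), 0.021876849234104156) 0.17131483553009608
0 117 ((0.06043902412056923, -0.06151789799332619), 0.021876366809010506) 0.1719360163650292
0.01 119 ((0.05902877449989319, -0.06151978299021721), 0.021875524893403053) 0.17245869742687697
masttop base [-0.02    0.0323  0.224 ] [0.0193 0.0677 0.236 ] [-0.002   0.0535  0.233 ] 4573
```

View pics/s17.png

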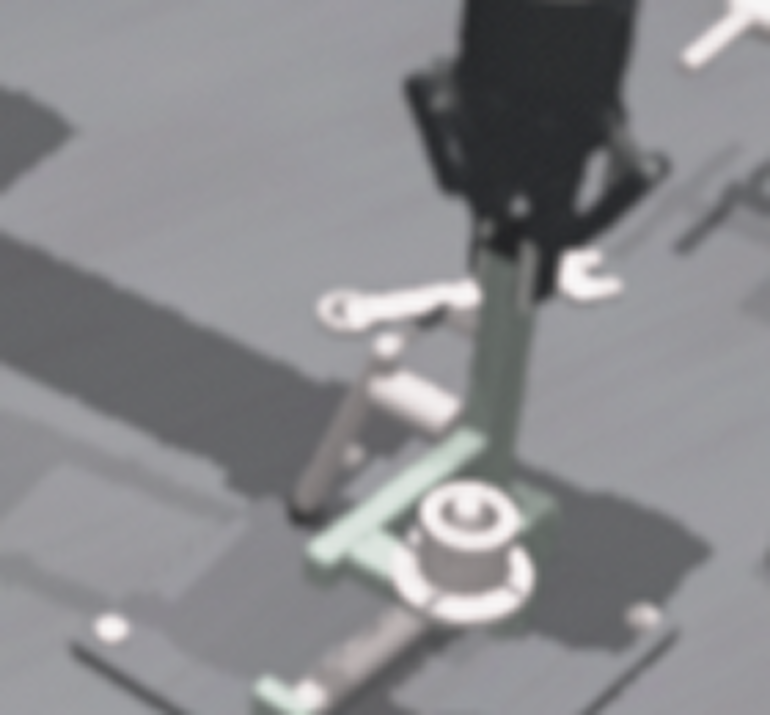

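```bash
python3 -c "
from workcell import finish_job
print(finish_job())"
```

```text
the job is handed in; nothing more can be done
None
```

The stand is loaded: the hub is on the spigot, the kickstand is down, and the arm is still holding the frame upright by the mast. I handed the job in at about 20.3 s of the 61 s allowed; no verdict is reported.

- **Hub:** I gripped the grey flanged hub by its barrel, lowered it flange down along the leaning spigot until it touched, and let go. The depth picture then put its top face about 40 mm above the seat and centred within 1 mm, so it is right down.
- **Kickstand:** I pressed the leg down with closed fingertips at about 3 N until it snapped over centre. The foot appeared where 1.82 rad predicts, to within a few pixels, so I read it as fully down.
- **Frame:** I gripped the mast top at 50 N and swung it up until the foot met the plate. The force along x went from about -2 N to +6 N, and the last 1.5 mm of commanded travel moved the arm only 0.5 mm. It is still gripped and pressed against that stop.

**Checks:** In the last pictures the hub is on its seat and the leg is down. The lean measures 0 to within about 0.01 rad.

**Disagreements:**
- The scene camera was about 7 mm off the top and wrist cameras, so I relied on the wrist camera.
- The mast-top depth check at the end was blurred by the fingers and told me nothing.
- The stop came about 2 mm of mast travel later than I calculated, which is within the calibration error.

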